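# Scoop the canisters out of the rinse basin

## Robot

A 7-joint arm with a two-finger parallel gripper is mounted at the origin on the work surface. World frame = base frame: x ahead of the robot, y to its left, z up, the work surface at z = 0. Lengths are in m, angles in rad, forces in N, time in s.
With the tool pointing down it reaches from about 0.4 to 0.85 m from the base axis. Payload 10.4 kg.
Tool frame: the origin (TCP) lies between the finger pads; the fingertips stand r.nose_length ahead of it and the grasp point (between the pads) lies 6 mm ahead of it (r.nose_length is the distance from the TCP to the fingertips, in m); z points along the fingers, x is the direction in which the jaws open and shut, and the axes are right-handed (so a half turn about z gives the same grasp; the last joint's range is limited). The gripper opens to 87 mm and grips with 3 to 60 N. Pads are 19 mm wide; open, the fingers measure 117 mm over their backs; the gripper's body (75 mm by 190 mm) begins 51 mm behind the grasp point.
Start: joints at [-1.222, 0.332, -0.065, 1.46, 0.022, 1.35, -0.088], TCP at [0.227, 0.582, 0.248] pointing down, gripper open.
Joint ranges: [-2.6, 2.6], [-0.5, 2.12], [-1.47, 1.34], [0.16, 2.42], [-1.27, 4.41], [0.06, 2.06], [-2.6, 2.6]. Speed limits (rad/s): [2.22, 2.22, 2.79, 2.79, 3.14, 3.14, 3.14].

## Interface

Orientations are given as a unit quaternion [x, y, z, w].
In Python, from bench import r gives the robot as it stands. The module is installed in compiled form; this text tells all that it offers.
- The arm moves only by the shell command python3 -m creep 'ROWS' [OPENING] [FORCE]. ROWS is JSON, a list of rows, each an object of numbers: "x", "y", "z": the shift along the world's x, y, z in m; "spin": the turn about the world's z in degrees. In form: [{"x": .., "y": .., "z": .., "spin": ..}, ...]. A call has 1 to 12 rows; each row is the pose to reach, as a shift and turn from the pose commanded when the call began; what a row does not reach only later rows make up. A row lasts 1/8 s, in which the tool goes at most 62.5 mm and 10.7 degrees, less where a joint would pass 70% of its speed; a pose out of reach is approached as far as the arm can. A call with a gripper value outside its range is refused whole. OPENING is the finger opening in m, from 0 to 0.087, set as the call begins (- or left out, the last holds). The fingers move at their own pace and stop on an object; FORCE is the grip in N (left out, the last holds). Time passes only in rows, so rows that repeat a pose let the fingers close. It gives the time, the measured TCP pose, the force and the opening at its end, in the units of the state.
- r.read_state(): the state, without advancing time (a new reading comes with each control period).
- r.camera(name): name is "scene" or "side" or "wrist"; returns a dict with "pixels" (420x560x3 uint8, blue, green, red), "z_map" (420x560 float32, m along the optical axis (not along the pixel's ray), 0 where there is no reading), "K" (3x3 intrinsics, pixels), "R" (3x3) and "t" (3): a world point X has camera coordinates R X + t. Camera axes: x right, y down, z forward; pixel columns grow to the right and rows downward; lengths in m; the calibration is good to about 2 mm. A picture is of the moment at which its call begins.
- r.close_job(): hands the job in, once; it reports no verdict.
The state is a dict: "time": time; "joint_positions": joint angles; "joint_vel": joint speeds; "joint_torque": joint torques, N m; "ee_pos": TCP position; "eef_rot": TCP orientation; "ft_force": force on the tool from outside, world axes, zero at the start; "torque": the same for the moment, N m; "width": finger opening in m.
Only numpy, scipy, OpenCV 4.12 (cv2) and the standard library are available. Lean on these libraries where they do the work, as an engineer would, in place of code of your own. Each camera call takes 0.05 s, during which the arm holds its last target. There are 200 camera calls.

## Task

Take the wire scoop from its green mat and use it to scoop the two blue canisters out of the rinse basin, letting the small orange caps fall back through the wires so that all five stay in the basin. Tip the canisters into the round metal bowl, then set the scoop back upright on its mat and let go. Do not touch the canisters or caps with the fingers, and leave the spray bottle, cup and jar where they are.

Things in the scene. Friction and masses are not known exactly. Their poses are not given: they have to be found in the camera images.
- scoop: Slotted wire scoop, 220 g, 110 mm long (x), 114 mm wide (y), starting level on the mat. Origin: underside, centre of the pan; x points from the open front to the back, z up (it scoops towards its own -x). Side rails rise from the outer rod tips to 31 mm high at x = -15 mm and 43 mm at the back; at x = 48 to 55 mm the floor rods bend up to 43 mm as the back wall.
- scoop_grip (a point): Middle of the scoop's upright black handle (red top band), at x = 42, y = 0, z = 90 mm in the scoop's frame; same axes. The handle is 30 mm along x, 24 mm thick along y, and spans 55 to 120 mm above the scoop's underside. Grip it across y.
- scoop_lip (a point): Middle of the scoop's open front edge, at x = -55, y = 0, z = 0 mm in its frame. The floor is five straight 6 mm rods along x at y = -54, -27, 0, 27, 54 mm with rounded free tips here and open slots of 21 mm between; no rod crosses the front.
- basin: Fixed open steel rinse basin, origin under its centre; inside 260 mm along its x and 136 mm along its y; inner floor 8 mm and rim 50 mm above the table, upright walls 8 mm thick. The canisters and caps start in its -x half (nearer the robot); its +x half, 125 mm long, is empty. Its x points roughly away from the robot (within 0.2 rad).
- dish: Fixed round metal bowl; origin under its centre; 180 mm across at the rim, 156 mm at the foot, rim 50 mm above the table, inner floor 5 mm, wall 4 mm. Either left or right of the basin.
- mat: Fixed green drip mat, 150 x 150 x 4 mm, origin under its centre; on the other side of the basin from the bowl.
- canister_a_center (a point): Centre of a blue canister with a white middle band: a 50 g smooth capsule shape with round ends, 64 mm long along its own y, 36 mm in diameter (too large for the slots). It rolls, and slides easily (friction about 0.25) on the scoop's rods, basin and bowl.
- canister_b_center (a point): Centre of the other canister, the same as the first.
- spray: Bystander: yellow spray bottle with a white head, 60 mm in diameter, 135 mm tall; origin under its centre.
- cup: Bystander: white cup, 68 mm in diameter, 75 mm tall; origin under its centre.
- jar: Bystander: amber jar, 56 mm in diameter, 70 mm tall; origin under its centre.
- cap0: One of five orange caps (undersized): a 12 g disc 16 mm in diameter and 13 mm high, origin under its centre; fits through the scoop's slots.
- cap1: One of five orange caps (undersized): a 12 g disc 16 mm in diameter and 13 mm high, origin under its centre; fits through the scoop's slots.
- cap2: One of five orange caps (undersized): a 12 g disc 16 mm in diameter and 13 mm high, origin under its centre; fits through the scoop's slots.
- cap3: One of five orange caps (undersized): a 12 g disc 16 mm in diameter and 13 mm high, origin under its centre; fits through the scoop's slots.
- cap4: One of five orange caps (undersized): a 12 g disc 16 mm in diameter and 13 mm high, origin under its centre; fits through the scoop's slots.
- canister_a: The same canister as point canister_a_center; origin on its surface, 18 mm from the centre, and it turns as the canister rolls.
- canister_b: The same canister as point canister_b_center; origin on its surface, 18 mm from the centre, and it turns as the canister rolls.
Mind the look-alikes: they are no part of the job. Of the things that look like the dish, the smaller one is meant. There is more than one size of the mat; the job needs the smaller.

How it is judged:
By the outcome, as a careful person would: the job done as asked, in the order asked, and still so for the second after the job is handed in, with the robot touching nothing.
It also fails if it takes over 67 s, if anything falls off the work surface, if the arm or the gripper's body presses on something with over 40 N, if the wrist force passes 120 N, or if a joint passes its speed limit or range.

## Working session

There is one attempt and no reset: what is moved stays moved. The work goes in short steps, Python scripts to look and compute and a shell command to move; the robot and the scene stay as the last step left them, time stands still between calls to the robot, and variables do not carry over. Pictures are saved under pics/ and viewed, about 8 in all and at most 12, crops included, and the job is handed in when it is done.

```bash
mkdir -p pics
cat > h.py <<'E'
import numpy as np,cv2
from bench import r
def cloud(c):
    z=c["z_map"];K=c["K"];v,u=np.indices(z.shape)
    p=np.stack([(u-K[0,2])/K[0,0]*z,(v-K[1,2])/K[1,1]*z,z],-1)
    w=(p-c["t"])@c["R"]; w[z<=0]=np.nan
    return w
def shot(name,f):
    c=r.camera(name); cv2.imwrite(f"pics/{f}.png",c["pixels"]); np.savez(f"pics/{f}.npz",w=cloud(c),p=c["pixels"]); return c
def proj(c,X):
    p=c["R"]@np.array(X)+c["t"]; q=c["K"]@p; return q[:2]/q[2]
E
python3 - <<'E'
from h import *
for n in("scene","side"):
    c=shot(n,n+"0"); print(n,-c["R"].T@c["t"],c["R"][2])
s=r.read_state();print(s["time"],s["ee_pos"],s["eef_rot"],s["width"],r.nose_length)
a,b=[cv2.imread(f"pics/{n}0.png") for n in("scene","side")]
cv2.imwrite("pics/both.png",np.hstack([a,b])[:, :])
E
```

```text
scene [0.97548948 0.11597501 0.91285901] [-0.51768608 -0.0986351  -0.84986601]
side [-0.15392036  1.0431542   1.11751099] [ 0.39200659 -0.64073934 -0.66013933]
0.1 [0.2269775  0.58200611 0.24685059] [ 8.25621123e-01  5.64224585e-01 -4.85237794e-04  3.80279245e-04] 0.08688404010098769 0.025
```

View pics/scene0.png

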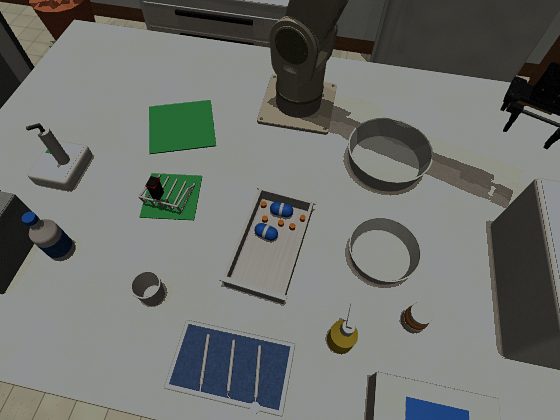

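View pics/side0.png

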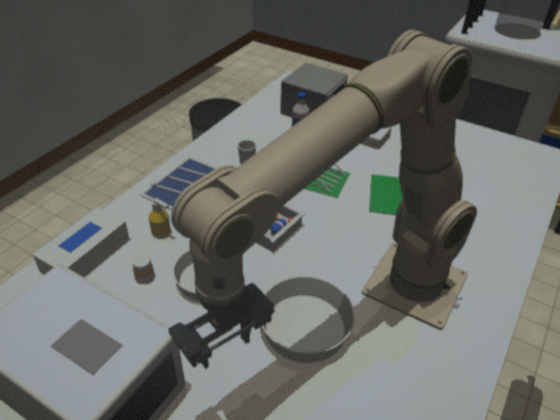

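```bash
cat > meas.py <<'E'
from h import *
d=np.load("pics/scene0.npz");w=d["w"];p=d["p"].astype(int);b,g,rr=p[...,0],p[...,1],p[...,2]
U=np.indices(b.shape)
def box(u0,u1,v0,v1): return (U[1]>=u0)&(U[1]<=u1)&(U[0]>=v0)&(U[0]<=v1)
def rect(m,n):
    q=w[m];q=q[~np.isnan(q[:,0])]; R=cv2.minAreaRect((q[:,:2]*1000).astype(np.float32)); print(n,len(q),np.round(R[0],1),np.round(R[1],1),round(R[2],1),"z",np.round(np.percentile(q[:,2],[5,50,95])*1000,1)); return q
rect((g>b+40)&(g>rr+40)&box(135,205,165,225),"mat")
rect((w[...,2]>0.035)&(w[...,2]<.06)&box(215,325,180,305),"basin rim")
q=w[(w[...,2]>0.043)&(w[...,2]<.056)&box(340,428,208,290)]
A=np.c_[q[:,:2]*2,np.ones(len(q))];s=np.linalg.lstsq(A,(q[:,:2]**2).sum(1),rcond=None)[0];print("bowl",s[:2],np.sqrt(s[2]+s[0]**2+s[1]**2),len(q),np.median(q[:,2]))
q=rect((w[...,2]>0.1)&(w[...,2]<.15)&box(135,205,160,225),"handle top")
rect((w[...,2]>0.012)&(w[...,2]<.05)&box(135,205,165,225),"scoop wires")
for nm,m in(("blue",(b>rr+60)&(b>g+30)&box(240,312,190,250)),("orange",(rr>b+60)&(rr>g+40)&box(240,312,190,250))):
    n,l,st,ce=cv2.connectedComponentsWithStats(m.astype(np.uint8))
    for i in range(1,n):
        if st[i,4]>4:
            q=w[l==i];print(nm,np.round(ce[i]),st[i,4],np.round(np.nanmean(q,0)*1000,1),np.nanmax(q[:,2]).round(4))
E
python3 meas.py
python3 - <<'E'
import cv2
a=cv2.imread("pics/scene0.png")
cv2.imwrite("pics/crop0.png",cv2.resize(a[155:310,120:330],None,fx=3.8,fy=3.8,interpolation=cv2.INTER_CUBIC))
E
```

```text
mat 1410 [ 440.2 -282.6] [152.7 148.8] 8.7 z [0.8 3.4 6.4]
basin rim 1973 [534.5  23.3] [164.  290.5] 84.4 z [37.2 48.2 51.4]
bowl [0.50288797 0.30577126] 0.0867174766228277 482 0.04820692236816088
handle top 162 [ 480.7 -292.1] [24.8 32.1] 86.5 z [102.8 120.4 124.5]
scoop wires 235 [ 445.5 -290. ] [113.8  99.6] 86.0 z [13.5 41.7 48. ]
blue [275. 207.] 80 [437.   15.6  39.6] 0.0451
blue [287. 209.] 90 [438.3  46.6  39.1] 0.0453
blue [260. 228.] 82 [509.3 -10.2  39.9] 0.0461
blue [271. 232.] 107 [515.4  20.3  38.9] 0.0461
orange [263. 203.] 20 [421.4 -21.9  20.3] 0.0229
orange [302. 217.] 23 [441.5  90.7  19.9] 0.0238
orange [264. 218.] 21 [465.4  -8.3  20.1] 0.0227
orange [281. 222.] 25 [469.2  36.7  20.1] 0.0231
orange [292. 225.] 22 [472.2  68.5  20.1] 0.0232
```

View pics/crop0.png

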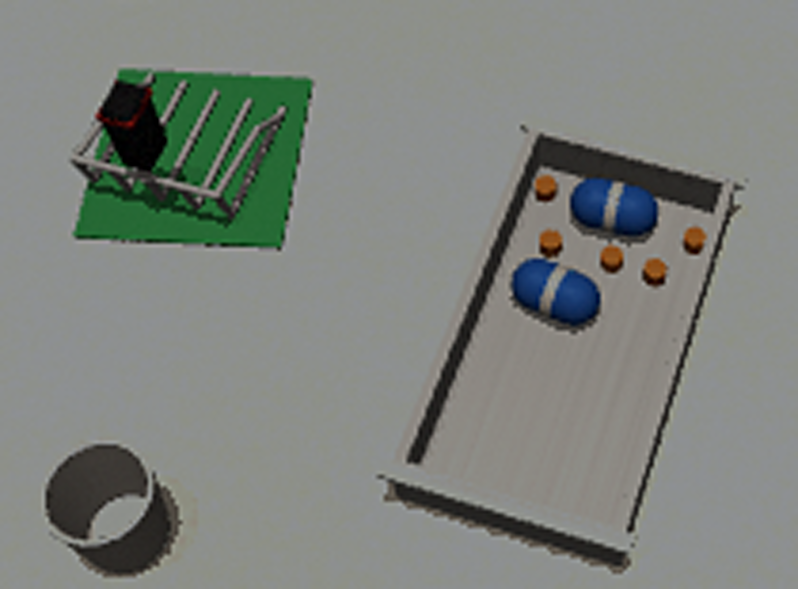

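```bash
python3 -m creep '[{"x":0.06,"y":-0.05,"spin":10},{"x":0.11,"y":-0.1,"z":0.02,"spin":17},{"x":0.15,"y":-0.15,"z":0.05,"spin":17},{"x":0.19,"y":-0.2,"z":0.1,"spin":17},{"x":0.22,"y":-0.25,"z":0.12,"spin":17},{"x":0.25,"y":-0.31,"z":0.13,"spin":17},{"x":0.26,"y":-0.37,"z":0.13,"spin":17},{"x":0.26,"y":-0.43,"z":0.13,"spin":17},{"x":0.26,"y":-0.49,"z":0.13,"spin":17},{"x":0.26,"y":-0.55,"z":0.13,"spin":17},{"x":0.26,"y":-0.55,"z":0.13,"spin":17}]'
python3 - <<'E'
from h import *
c=shot("wrist","w1");print(-c["R"].T@c["t"],c["R"][2]);s=r.read_state();print(s["time"],s["ee_pos"],s["eef_rot"])
exec(open("meas.py").read().split('rect((g>b')[0])
from scipy.optimize import least_squares
def fit(w,m,x0):
    q=w[m];q=q[np.isfinite(q[:,0])]
    def res(v):
        cc,ss=np.cos(v[2]),np.sin(v[2]);a=q[:,:2]-v[:2];X=np.abs(a@[cc,ss]);Y=np.abs(a@[-ss,cc])
        dx=np.abs(X-.134);dy=np.abs(Y-.072);return np.minimum(dx,dy)
    f=least_squares(res,x0,loss="soft_l1",f_scale=.003);print(f.x,np.median(np.abs(f.fun)),len(q))
fit(w,(w[...,2]>.044)&(w[...,2]<.056)&box(215,325,180,305),[.534,.023,-.1])
W=cloud(c)
n=(W[...,0]>.38)&(W[...,0]<.69)&(np.abs(W[...,1]-.023)<.1)
fit(W,n&(W[...,2]>.045)&(W[...,2]<.055),[.534,.023,-.1])
E
```

```text
[0.16463366 0.60561269 0.38469026] [ 0.22898073 -0.09062908 -0.96920287]
0.15 [0.22694142 0.5820443  0.24692694] [ 8.25607299e-01  5.64244868e-01 -4.61697817e-04  3.20461064e-04]
[ 0.5363857   0.02358896 -0.09912063] 0.0027359158529880606 1437
[ 0.534  0.023 -0.1  ] nan 0invalid input at $[0]: expected keys x, y, z, spin
  return _methods._mean(a, axis=axis, dtype=dtype,
  ret = ret.dtype.type(ret / rcount)
```

View pics/w1.png

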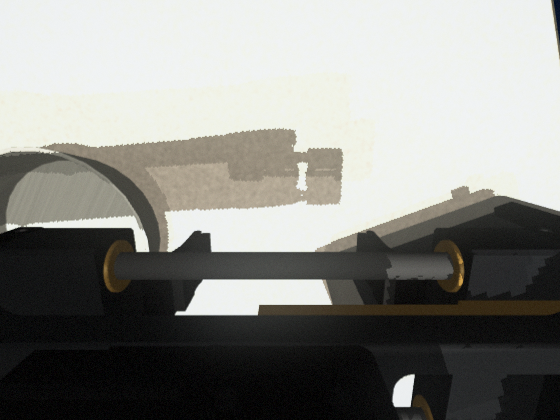

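```bash
python3 -m creep '[{"x":0.06,"y":-0.05,"z":0,"spin":10},{"x":0.11,"y":-0.1,"z":0,"spin":17},{"x":0.16,"y":-0.15,"z":0,"spin":17},{"x":0.2,"y":-0.2,"z":0,"spin":17},{"x":0.23,"y":-0.25,"z":0,"spin":17},{"x":0.25,"y":-0.31,"z":0,"spin":17},{"x":0.25,"y":-0.37,"z":0,"spin":17},{"x":0.25,"y":-0.43,"z":0,"spin":17},{"x":0.25,"y":-0.49,"z":0,"spin":17},{"x":0.25,"y":-0.55,"z":0,"spin":17},{"x":0.25,"y":-0.61,"z":0,"spin":17},{"x":0.25,"y":-0.67,"z":0,"spin":17}]'
python3 - <<'E'
from h import *
exec(open("meas.py").read().split('rect((g>b')[0])
from scipy.optimize import least_squares
B=box(135,205,160,225)
q=w[B&(w[...,2]>.012)&(w[...,2]<.052)]; h=w[B&(w[...,2]>.112)&(w[...,2]<.135)]
def loc(v,q):
    cc,ss=np.cos(v[2]),np.sin(v[2]);a=q[:,:2]-v[:2];return a@[cc,ss],a@[-ss,cc]
def res(v):
    X,Y=loc(v,q); d=np.minimum(np.abs(np.abs(Y)-.054),np.abs(X-.052)); d=np.minimum(d,.015)
    X,Y=loc(v,h); e=np.r_[np.maximum(np.abs(X-.042)-.015,0),np.maximum(np.abs(Y)-.012,0)]
    return np.r_[d,2*e]
best=min((least_squares(res,[.4387,-.29,t],loss="soft_l1",f_scale=.003) for t in np.radians([-12,-8,-4,0,4,8,12])),key=lambda f:f.cost)
v=best.x;print(v,np.degrees(v[2]),best.cost,len(q),len(h)); print("grip",v[:2]+.042*np.array([np.cos(v[2]),np.sin(v[2])]),h.mean(0))
E
```

```text
time: 1.65
ee_pos: [0.4766, -0.0776, 0.2476]
eef_rot: [0.733, 0.68, 0.0, -0.0]
ft_force: [-0.0, 0.0, -0.2]
width: 0.0873
[ 0.43852565 -0.28883058 -0.07131073] -4.085803593997109 0.0005460366835875823 238 123
grip [ 0.48041891 -0.29182309] [ 0.48243593 -0.29077125  0.12093065]
```

```bash
python3 -m creep '[{"x":0.001,"y":-0.06,"z":0,"spin":0},{"x":0.002,"y":-0.12,"z":0,"spin":0},{"x":0.003,"y":-0.18,"z":0,"spin":0},{"x":0.004,"y":-0.214,"z":-0.02,"spin":0},{"x":0.004,"y":-0.214,"z":-0.06,"spin":0},{"x":0.004,"y":-0.214,"z":-0.1,"spin":0},{"x":0.004,"y":-0.214,"z":-0.13,"spin":0},{"x":0.004,"y":-0.214,"z":-0.148,"spin":0},{"x":0.004,"y":-0.214,"z":-0.148,"spin":0}]'
python3 -m creep '[{"x":0,"y":0,"z":0,"spin":0},{"x":0,"y":0,"z":0,"spin":0},{"x":0,"y":0,"z":0,"spin":0},{"x":0,"y":0,"z":0,"spin":0},{"x":0,"y":0,"z":0,"spin":0},{"x":0,"y":0,"z":0,"spin":0}]' 0 50
python3 -m creep '[{"x":0,"y":0,"z":0.015,"spin":0},{"x":0,"y":0,"z":0.05,"spin":0},{"x":0,"y":0,"z":0.1,"spin":0},{"x":0,"y":0,"z":0.1,"spin":0}]'
python3 -c "
from h import *
shot('scene','s2')"
```

```text
time: 2.78
ee_pos: [0.4806, -0.2894, 0.0988]
eef_rot: [0.733, 0.68, -0.0, -0.001]
ft_force: [-0.2, -0.0, 0.9]
width: 0.0871
time: 3.52
ee_pos: [0.4811, -0.2897, 0.0996]
eef_rot: [0.733, 0.68, 0.0, -0.0]
ft_force: [0.3, -0.1, -0.2]
width: 0.035
time: 4.03
ee_pos: [0.4826, -0.2909, 0.204]
eef_rot: [0.733, 0.68, 0.002, 0.003]
ft_force: [-0.0, -0.2, -3.1]
width: 0.0236
```

View pics/s2.png

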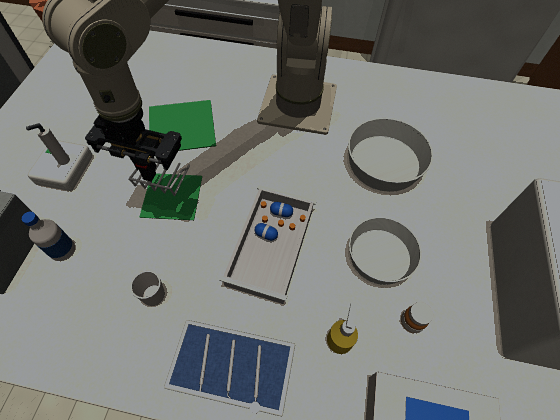

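```bash
cat > scoop.py <<'E'
# pitch and drop of the held scoop from cameras: fit a thin wire model in the tool's vertical plane
from h import *
from scipy.optimize import least_squares
from scipy.spatial import cKDTree
def model():
    P=[]
    xs=np.linspace(-.055,.05,60)
    for y in(-.054,-.027,0,.027,.054):
        P+=[(x,y,.003) for x in xs]; P+=[(.0515,y,z) for z in np.linspace(.003,.043,20)]
    for y in(-.054,.054):
        P+=[(x,y,.003+.028*(x+.055)/.04) for x in np.linspace(-.055,-.015,25)]+[(x,y,.031+.012*(x+.015)/.066) for x in np.linspace(-.015,.051,30)]
    P+=[(.0515,y,.043) for y in np.linspace(-.054,.054,50)]
    return np.array(P)
def scoop(cams=("scene","side"),save=None):
    Q=[]
    for n in cams:
        c=r.camera(n); w=cloud(c)
        if save: cv2.imwrite(f"pics/{save}_{n}.png",c["pixels"])
        Q.append(w.reshape(-1,3))
    Q=np.concatenate(Q);Q=Q[np.isfinite(Q[:,0])]
    s=r.read_state();t=np.array(s["ee_pos"]);q=s["eef_rot"];yaw=2*np.arctan2(q[1],q[0])-np.pi/2
    a=Q-t;L=np.c_[a[:,0]*np.cos(yaw)+a[:,1]*np.sin(yaw),-a[:,0]*np.sin(yaw)+a[:,1]*np.cos(yaw),a[:,2]+.006]
    L=L[(np.abs(L[:,1])<.065)&(L[:,0]>-.14)&(L[:,0]<.04)&(L[:,2]<-.035)&(L[:,2]>-.2)]
    M=model()-[.042,0,.09]
    def tr(v):
        c,s_=np.cos(v[0]),np.sin(v[0]);return np.c_[M[:,0]*c+M[:,2]*s_+v[1],M[:,1],-M[:,0]*s_+M[:,2]*c+v[2]]
    best=None
    for p in np.radians(np.arange(-40,41,8)):
        f=least_squares(lambda v:np.minimum(cKDTree(tr(v)).query(L)[0],.012),[p,0,0],diff_step=1e-3,x_scale=[.1,.01,.01],method="trf")
        if best is None or f.cost<best.cost:best=f
    print("t",round(s["time"],2),"tcp",np.round(t,4),"yaw",round(np.degrees(yaw),1),"pitch(+front up) deg",round(np.degrees(best.x[0]),1),"dx,dz mm",np.round(best.x[1:]*1000,1),"med mm",round(np.median(best.fun)*1000,1),len(L))
    z=(tr(best.x))[:,2];print("lowest z",round(z.min()+t[2]-.006-.003,4))
    return best.x,L
if __name__=="__main__":
    scoop()
E
python3 scoop.py
```

```text
t 4.17 tcp [ 0.4806 -0.2892  0.199 ] yaw -4.3 pitch(+front up) deg 0.9 dx,dz mm [  2.9 -13.1] med mm 12.0 4201
lowest z 0.0897
```

```bash
sed -i 's/&(L\[:,2\]>-.2)\]/\&(L[:,2]>-.16)\&(a[:,2]+t[2]>.02)]/' scoop.py; python3 scoop.py
```

```text
t 4.28 tcp [ 0.4804 -0.2892  0.1984] yaw -4.3 pitch(+front up) deg 1.3 dx,dz mm [  2.1 -14.6] med mm 3.6 1001
lowest z 0.0876
```

```bash
python3 -m creep '[{"x":0.02,"y":0.04,"z":0.01,"spin":-0.5},{"x":0.05,"y":0.09,"z":0.01,"spin":-1},{"x":0.08,"y":0.14,"z":0.01,"spin":-1.4},{"x":0.11,"y":0.19,"z":0.01,"spin":-1.4},{"x":0.135,"y":0.24,"z":0.01,"spin":-1.4},{"x":0.155,"y":0.28,"z":0.01,"spin":-1.4},{"x":0.162,"y":0.302,"z":0,"spin":-1.4},{"x":0.162,"y":0.302,"z":-0.02,"spin":-1.4},{"x":0.162,"y":0.302,"z":-0.04,"spin":-1.4},{"x":0.162,"y":0.302,"z":-0.04,"spin":-1.4}]'
python3 - <<'E'
from scoop import *
scoop(save="b1")
a=cv2.imread("pics/b1_scene.png");b=cv2.imread("pics/b1_side.png")
cv2.imwrite("pics/b1.png",np.hstack([cv2.resize(a[170:310,200:340],(400,400)),cv2.resize(b[150:290,190:330],(400,400))]))
E
```

```text
time: 5.52
ee_pos: [0.6413, 0.0103, 0.1571]
eef_rot: [0.742, 0.67, -0.002, -0.001]
ft_force: [-0.8, -0.3, -1.8]
width: 0.0235
t 5.62 tcp [0.6428 0.011  0.1597] yaw -5.8 pitch(+front up) deg 3.7 dx,dz mm [ 26.2 -17.4] med mm 9.1 1609
lowest z 0.0458
```

View pics/b1.png

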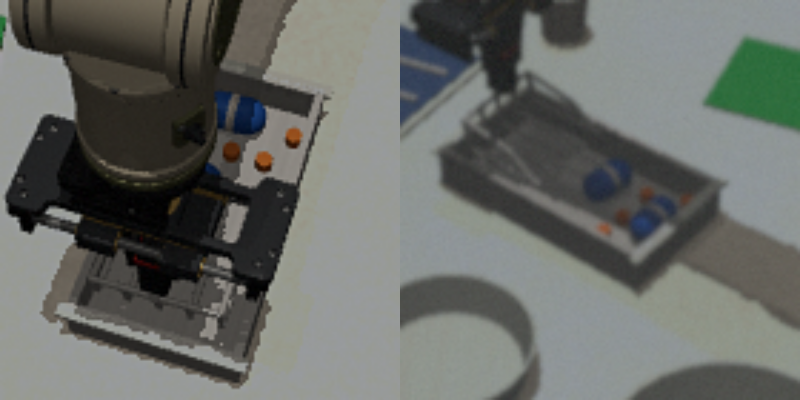

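```bash
python3 -m creep '[{"x":0,"y":0.001,"z":-0.02,"spin":0},{"x":0,"y":0.001,"z":-0.034,"spin":0},{"x":0,"y":0.001,"z":-0.038,"spin":0},{"x":0,"y":0.001,"z":-0.038,"spin":0}]'
python3 -m creep '[{"x":0,"y":0,"z":-0.002,"spin":0},{"x":0,"y":0,"z":-0.003,"spin":0},{"x":0,"y":0,"z":-0.003,"spin":0}]'
```

```text
time: 6.12
ee_pos: [0.6429, 0.0133, 0.1212]
eef_rot: [0.741, 0.671, -0.0, -0.0]
ft_force: [0.5, -0.2, -1.7]
width: 0.0239
time: 6.5
ee_pos: [0.6436, 0.0133, 0.1195]
eef_rot: [0.741, 0.671, 0.001, 0.0]
ft_force: [-1.1, -0.5, 5.0]
width: 0.0238
```

```bash
python3 -m creep '[{"x":-0.001,"y":-0.008,"z":0.001,"spin":0},{"x":-0.008,"y":-0.007,"z":0.0015,"spin":0},{"x":-0.018,"y":-0.006,"z":0.0015,"spin":0},{"x":-0.028,"y":-0.005,"z":0.0015,"spin":0},{"x":-0.038,"y":-0.004,"z":0.0015,"spin":0},{"x":-0.048,"y":-0.003,"z":0.0015,"spin":0},{"x":-0.058,"y":-0.002,"z":0.0015,"spin":0},{"x":-0.068,"y":-0.001,"z":0.0015,"spin":0},{"x":-0.078,"y":0.0,"z":0.0015,"spin":0},{"x":-0.088,"y":0.001,"z":0.0015,"spin":0},{"x":-0.098,"y":0.002,"z":0.0015,"spin":0}]'
python3 - <<'E'
from h import *
a=shot("side","b2")["pixels"];c=shot("wrist","b2w")["pixels"]
cv2.imwrite("pics/b2.png",np.hstack([cv2.resize(a[150:290,190:330],(400,400),interpolation=cv2.INTER_CUBIC),cv2.resize(c,(400,300))[:, :].copy() if 0 else cv2.copyMakeBorder(cv2.resize(c,(400,300)),0,100,0,0,0)]))
E
```

```text
time: 7.88
ee_pos: [0.5445, 0.0155, 0.1202]
eef_rot: [0.741, 0.671, 0.0, 0.0]
ft_force: [1.5, 0.6, -3.5]
width: 0.0235
```

View pics/b2.png

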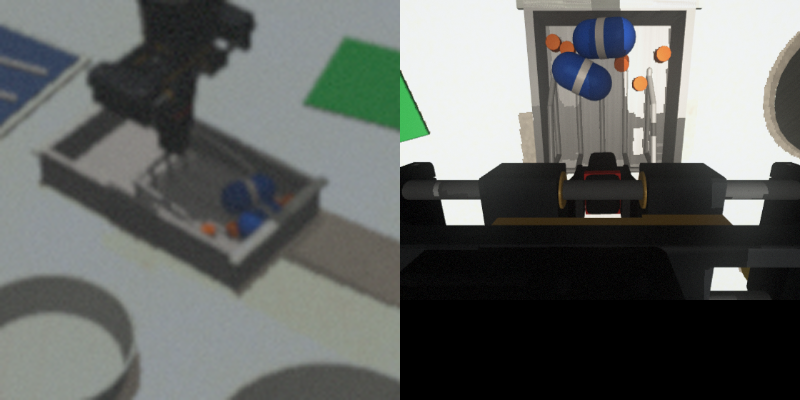

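```bash
python3 -m creep '[{"x":-0.008,"y":0.001,"z":0,"spin":0},{"x":-0.014,"y":0.003,"z":0,"spin":0},{"x":-0.02,"y":0.001,"z":0,"spin":0},{"x":-0.025,"y":0.004,"z":0,"spin":0},{"x":-0.03,"y":0.001,"z":0,"spin":0},{"x":-0.034,"y":0.0035,"z":0,"spin":0},{"x":-0.034,"y":0.0035,"z":0,"spin":0}]'
python3 - <<'E'
from h import *
c=shot("wrist","b3w");c=c["pixels"]
cv2.imwrite("pics/b3.png",cv2.resize(c[0:240,140:440],(700,560),interpolation=cv2.INTER_CUBIC))
E
```

```text
time: 8.85
ee_pos: [0.5107, 0.0191, 0.12]
eef_rot: [0.741, 0.671, -0.0, -0.0]
ft_force: [-0.2, -2.0, -3.4]
width: 0.0236
```

View pics/b3.png

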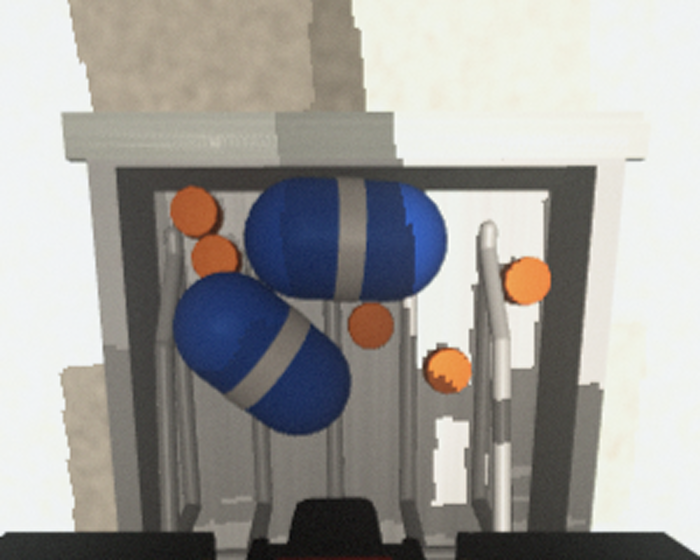

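```bash
python3 -m creep '[{"x":-0.003,"y":0.001,"z":0,"spin":0},{"x":-0.005,"y":-0.001,"z":0,"spin":0},{"x":-0.007,"y":0.002,"z":0,"spin":0},{"x":-0.009,"y":0,"z":0,"spin":0},{"x":-0.01,"y":0.001,"z":0,"spin":0},{"x":-0.01,"y":0.001,"z":0,"spin":0}]'
python3 -m creep '[{"x":0,"y":0,"z":0.002,"spin":0},{"x":0,"y":0,"z":0.004,"spin":0},{"x":0,"y":0.002,"z":0.006,"spin":0},{"x":0,"y":-0.002,"z":0.008,"spin":0},{"x":0,"y":0,"z":0.01,"spin":0},{"x":0,"y":0,"z":0.01,"spin":0}]'
python3 - <<'E'
from h import *
c=shot("wrist","b4w");w=cloud(c);c=c["pixels"]
cv2.imwrite("pics/b4.png",cv2.resize(c[0:240,140:440],(700,560),interpolation=cv2.INTER_CUBIC))
s=r.read_state();t=s["ee_pos"];print(t,s["ft_force"])
y=np.radians(-5.7);a=w-t;L=np.stack([a[...,0]*np.cos(y)+a[...,1]*np.sin(y),-a[...,0]*np.sin(y)+a[...,1]*np.cos(y),w[...,2]],-1)
p=c.astype(int);m=(p[...,2]>p[...,0]+60)
n,l,st,ce=cv2.connectedComponentsWithStats(m.astype(np.uint8))
for i in range(1,n):
    if st[i,4]>20:q=L[l==i];print("cap",np.round(ce[i]),np.round(np.nanmedian(q,0)*1000,1))
m=(p[...,0]>p[...,2]+50)&(p[...,0]>90)
n,l,st,ce=cv2.connectedComponentsWithStats(m.astype(np.uint8))
for i in range(1,n):
    if st[i,4]>50:q=L[l==i];print("blue",np.round(ce[i]),np.round(np.nanmean(q,0)*1000,1),np.nanmax(q[:,2]))
for yy in(-54,-27,0,27,54):
    k=(np.abs(L[...,1]*1000-yy)<2.5)&(L[...,0]<-.03)&(L[...,0]>-.15)
    q=L[k];b=np.digitize(q[:,0]*1000,np.arange(-140,-20,15));print(yy,[(int(np.mean(q[b==i,0])*1000),round(np.percentile(q[b==i,2],75)*1000,1)) for i in np.unique(b)])
E
```

```text
time: 9.65
ee_pos: [0.501, 0.0199, 0.1201]
eef_rot: [0.741, 0.671, 0.0, -0.0]
ft_force: [0.1, -0.8, -2.8]
width: 0.0238
time: 10.4
ee_pos: [0.5012, 0.02, 0.1303]
eef_rot: [0.741, 0.671, 0.0, 0.0]
ft_force: [0.6, -0.1, -4.1]
width: 0.0238
[0.50106423 0.01999704 0.13012055] [ 0.41767552  0.16800651 -4.25698255]
cap [231. 112.] [-83.6 -43.3  21.7]
cap [364. 132.] [-67.   65.3  21.7]
cap [298. 150.] [-52.5  11.4  21.7]
cap [330. 169.] [-36.7  38.6  21.7]
cap [261. 245.] [-13.5 -12.2 135.2]
cap [306. 245.] [-13.6  10.4 135.3]
cap [344. 273.] [-30.4  15.5 196.7]
cap [223. 274.] [-30.  -17.1 196.9]
blue [315. 113.] [-79.9  21.3  56.5] 0.061694747803344885
blue [267. 112.] [-80.1 -11.8  59.6] 0.06317273821162087
blue [234. 150.] [-54.9 -35.5  60.8] 0.064790372478901
blue [268. 175.] [-37.1 -12.1  57.9] 0.06054464161407375
-54 [(-144, np.float64(1.3)), (-132, np.float64(1.1)), (-121, np.float64(1.4)), (-101, np.float64(51.0)), (-86, np.float64(25.1)), (-72, np.float64(34.7)), (-58, np.float64(49.4)), (-41, np.float64(52.5)), (-31, np.float64(192.9))]
-27 [(-145, np.float64(1.2)), (-132, np.fl
[... 183 characters left out ...]
00.0))]
0 [(-145, np.float64(1.2)), (-132, np.float64(1.1)), (-122, np.float64(1.3)), (-102, np.float64(51.2)), (-86, np.float64(60.2)), (-72, np.float64(60.8)), (-57, np.float64(51.2)), (-42, np.float64(51.9)), (-31, np.float64(193.0))]
27 [(-144, np.float64(1.3)), (-132, np.float64(1.3)), (-122, np.float64(1.5)), (-102, np.float64(51.2)), (-85, np.float64(56.0)), (-73, np.float64(56.6)), (-56, np.float64(25.9)), (-37, np.float64(198.7)), (-32, np.float64(200.0))]
54 [(-145, np.float64(1.1)), (-132, np.float64(1.4)), (-120, np.float64(1.5)), (-101, np.float64(51.0)), (-87, np.float64(26.9)), (-71, np.float64(39.6)), (-56, np.float64(49.7)), (-42, np.float64(52.6)), (-31, np.float64(192.9))]
```

View pics/b4.png

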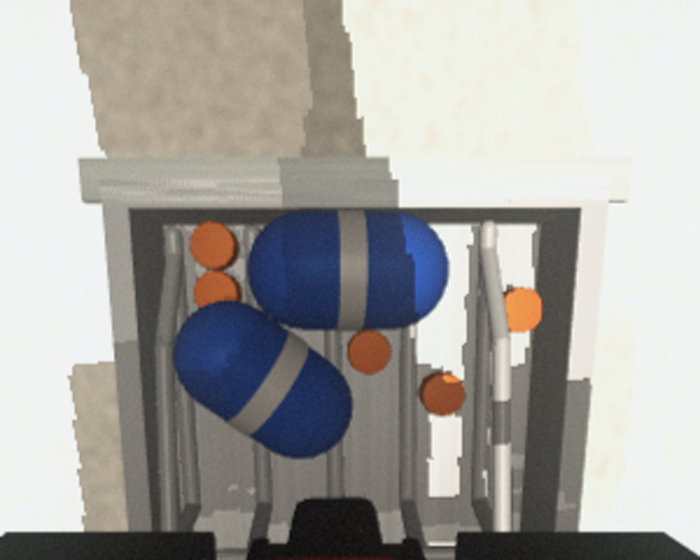

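```bash
cat > can.py <<'E'
from h import *
def can(name=None):
    c=r.camera("wrist");w=cloud(c);s=r.read_state();t=np.array(s["ee_pos"]);q=s["eef_rot"];y=2*np.arctan2(q[1],q[0])-np.pi/2
    a=w-t;L=np.stack([a[...,0]*np.cos(y)+a[...,1]*np.sin(y),-a[...,0]*np.sin(y)+a[...,1]*np.cos(y),a[...,2]],-1)*1000
    p=c["pixels"].astype(int)
    if name: cv2.imwrite(f"pics/{name}.png",c["pixels"])
    print("t",round(s["time"],2),"tcp",np.round(t,4),"yaw",round(np.degrees(y),1),"F",np.round(s["ft_force"],1))
    for n,m in(("cap",(p[...,2]>p[...,0]+60)&(L[...,2]<-30)),("blue",(p[...,0]>p[...,2]+50)&(p[...,0]>90)&(L[...,2]<-30)&(L[...,2]>-160))):
        k,l,st,ce=cv2.connectedComponentsWithStats(m.astype(np.uint8))
        for i in range(1,k):
            if st[i,4]>40:q=L[l==i];print(n,st[i,4],"tool-rel mm",np.round(np.nanmedian(q,0),1),"world z",round(np.nanmedian(q[:,2])+t[2]*1000,1))
    # rods: points at scoop-floor height, and rail
    Z=L[...,2]
    for yy in(-54,54,-27,27,0):
        k=(np.abs(L[...,1]-yy)<3)&(L[...,0]<-22)&(L[...,0]>-100)&(Z>-118)&(Z<-95)&(np.abs(p[...,0]-p[...,2])<40)
        if k.sum()>15:
            f=np.polyfit(L[k][:,0],Z[k],1);print("rod",yy,k.sum(),"slope deg",round(np.degrees(np.arctan(f[0])),1),"z at -80,-30",np.round(np.polyval(f,[-80,-30]),1))
if __name__=="__main__":
    import sys;can(*sys.argv[1:])
E
python3 -m creep '[{"x":0,"y":0,"z":0.004,"spin":0},{"x":0,"y":0,"z":0.008,"spin":0},{"x":0,"y":0,"z":0.012,"spin":0},{"x":0,"y":0,"z":0.016,"spin":0},{"x":0,"y":0,"z":0.02,"spin":0},{"x":0,"y":0,"z":0.024,"spin":0},{"x":0,"y":0,"z":0.028,"spin":0},{"x":0,"y":0,"z":0.032,"spin":0},{"x":0,"y":0,"z":0.036,"spin":0},{"x":0,"y":0,"z":0.04,"spin":0},{"x":0,"y":0,"z":0.042,"spin":0},{"x":0,"y":0,"z":0.042,"spin":0}]'; python3 can.py c5
```

```text
time: 11.95
ee_pos: [0.5011, 0.0199, 0.1722]
eef_rot: [0.741, 0.671, 0.0, 0.0]
ft_force: [-0.4, -0.5, -3.5]
width: 0.0237
t 12.0 tcp [0.501  0.0198 0.172 ] yaw -5.7 F [-0.4  0.4 -3.8]
cap 232 tool-rel mm [ -87.3  -43.5 -150.4] world z 21.7
cap 188 tool-rel mm [ -52.    11.5 -150.2] world z 21.8
cap 159 tool-rel mm [ -37.3   39.5 -150.4] world z 21.6
blue 1043 tool-rel mm [-84.9  21.7 -72.9] world z 99.1
blue 886 tool-rel mm [-85.9 -11.9 -70.2] world z 101.8
blue 1014 tool-rel mm [-58.3 -32.4 -70.2] world z 101.8
blue 302 tool-rel mm [-39.8 -11.8 -71.8] world z 100.2
rod -54 463 slope deg -1.7 z at -80,-30 [-103.8 -105.3]
rod 54 336 slope deg -2.1 z at -80,-30 [-103.3 -105.2]
rod -27 32 slope deg 0.8 z at -80,-30 [-105.6 -104.8]
rod 27 275 slope deg 0.1 z at -80,-30 [-105.2 -105.1]
rod 0 91 slope deg 1.0 z at -80,-30 [-105.6 -104.7]
```

```bash
python3 -m creep '[{"x":-0.006,"y":0.0005,"z":0,"spin":0},{"x":-0.017,"y":0.0015,"z":0,"spin":0},{"x":-0.029,"y":0.003,"z":0,"spin":0},{"x":-0.039,"y":0.004,"z":-0.003,"spin":0},{"x":-0.044,"y":0.0045,"z":-0.008,"spin":0},{"x":-0.045,"y":0.0045,"z":-0.012,"spin":0},{"x":-0.045,"y":0.0045,"z":-0.014,"spin":0}]'; python3 can.py c6
```

```text
time: 12.88
ee_pos: [0.4577, 0.0242, 0.1594]
eef_rot: [0.741, 0.671, 0.001, 0.001]
ft_force: [2.6, -2.5, 13.0]
width: 0.0236
t 12.93 tcp [0.4579 0.0242 0.1594] yaw -5.7 F [ 1.7 -2.4  9.8]
cap 304 tool-rel mm [ -36.5  -44.2 -137.6] world z 21.8
cap 188 tool-rel mm [  -8.7   11.5 -137.7] world z 21.7
cap 172 tool-rel mm [   6.3   39.1 -137.7] world z 21.7
blue 635 tool-rel mm [-149.8   -1.7 -122.4] world z 37.0
blue 1127 tool-rel mm [-142.    22.7 -125.9] world z 33.5
blue 740 tool-rel mm [-66.3 -17.  -72.8] world z 86.6
blue 317 tool-rel mm [-40.4 -14.1 -72.7] world z 86.7
rod -54 622 slope deg -3.0 z at -80,-30 [-102.  -104.7]
rod 54 430 slope deg -3.2 z at -80,-30 [-101.4 -104.2]
rod -27 160 slope deg -0.8 z at -80,-30 [-102.5 -103.2]
rod 27 574 slope deg -1.7 z at -80,-30 [-102.7 -104.2]
rod 0 183 slope deg -1.9 z at -80,-30 [-102.6 -104.3]
```

```bash
cat >> h.py <<'E'
def blues(name="scene"):
    c=r.camera(name);w=cloud(c);p=c["pixels"].astype(int)
    m=(p[...,0]>p[...,2]+60)&(p[...,0]>p[...,1]+30)&(w[...,0]<.75)&(np.abs(w[...,1])<.45)&(w[...,0]>0)
    m=cv2.morphologyEx(m.astype(np.uint8),cv2.MORPH_CLOSE,np.ones((3,7)))
    k,l,st,ce=cv2.connectedComponentsWithStats(m)
    for i in range(1,k):
        if st[i,4]>25:q=w[l==i];print(name,"blue",st[i,4],np.round(ce[i]),np.round(np.nanmean(q,0)*1000,1))
E
python3 -c "
from h import *
blues('scene');blues('side')"
python3 -m creep '[{"x":0,"y":0,"z":-0.003,"spin":0},{"x":0,"y":0,"z":-0.006,"spin":0},{"x":0,"y":0,"z":-0.009,"spin":0},{"x":0,"y":0,"z":-0.009,"spin":0}]' - 40; python3 can.py c7
python3 -c "
from h import *
blues('scene');blues('side')"
```

```text
scene blue 40 [303. 174.] [310.1  68.   31.7]
side blue 29 [312. 249.] [296.4  67.6  34.7]
time: 13.52
ee_pos: [0.4603, 0.0246, 0.1521]
eef_rot: [0.742, 0.671, 0.004, 0.003]
ft_force: [6.9, -0.2, 15.3]
width: 0.024
t 13.57 tcp [0.4603 0.0246 0.1521] yaw -5.7 F [ 6.4 -0.6 15.1]
cap 378 tool-rel mm [ -37.5  -44.1 -130.3] world z 21.8
cap 198 tool-rel mm [ -11.3   10.5 -130.4] world z 21.7
cap 149 tool-rel mm [   3.7   39.2 -130.3] world z 21.8
blue 953 tool-rel mm [-73.  -16.9 -63.5] world z 88.6
blue 229 tool-rel mm [-48.2 -14.1 -66.1] world z 86.0
rod -54 408 slope deg -6.0 z at -80,-30 [ -95.1 -100.4]
rod 54 296 slope deg -7.5 z at -80,-30 [ -93.6 -100.1]
rod -27 56 slope deg -13.9 z at -80,-30 [ -87.7 -100. ]
rod 27 331 slope deg -8.1 z at -80,-30 [ -93.2 -100.3]
rod 0 71 slope deg -10.3 z at -80,-30 [ -91.1 -100.2]
scene blue 140 [307. 155.] [236.1  68.3  31.7]
side blue 33 [330. 261.] [228.7  82.5  35.5]
```

```bash
python3 -m creep '[{"x":0,"y":0,"z":0.012,"spin":0},{"x":0,"y":0,"z":0.035,"spin":0},{"x":0,"y":0.01,"z":0.055,"spin":0},{"x":0.003,"y":0.03,"z":0.065,"spin":0},{"x":0.012,"y":0.06,"z":0.065,"spin":0},{"x":0.024,"y":0.095,"z":0.065,"spin":0},{"x":0.038,"y":0.13,"z":0.065,"spin":0},{"x":0.052,"y":0.165,"z":0.065,"spin":0},{"x":0.066,"y":0.2,"z":0.065,"spin":0},{"x":0.08,"y":0.23,"z":0.065,"spin":0},{"x":0.092,"y":0.255,"z":0.065,"spin":0},{"x":0.1,"y":0.27,"z":0.065,"spin":0}]'; python3 can.py c8
python3 -c "
from h import *
blues('scene');blues('side')"
```

```text
time: 15.18
ee_pos: [0.5557, 0.2958, 0.2132]
eef_rot: [0.741, 0.672, -0.001, -0.0]
ft_force: [-0.3, -0.5, -3.3]
width: 0.0236
t 15.22 tcp [0.556  0.2975 0.213 ] yaw -5.5 F [-0.6  2.7 -3.4]
cap 175 tool-rel mm [ -79.9 -269.7 -191.4] world z 21.6
cap 170 tool-rel mm [ -64.5 -242.2 -191.4] world z 21.6
blue 44 tool-rel mm [-83.8  -3.4 -71.5] world z 141.5
blue 808 tool-rel mm [-73.1 -16.  -63.1] world z 150.0
blue 328 tool-rel mm [-47.1 -16.1 -66.3] world z 146.8
rod -54 261 slope deg -7.6 z at -80,-30 [ -93.6 -100.3]
rod 54 154 slope deg -8.8 z at -80,-30 [ -92.8 -100.5]
rod -27 31 slope deg -9.5 z at -80,-30 [ -91.8 -100.2]
rod 27 187 slope deg -8.2 z at -80,-30 [ -93.2 -100.4]
rod 0 51 slope deg -9.6 z at -80,-30 [ -92.  -100.5]
scene blue 118 [306. 152.] [225.7  64.4  32. ]
```

```bash
python3 -m creep '[{"x":0,"y":0.001,"z":-0.01,"spin":0},{"x":0,"y":0.002,"z":-0.025,"spin":0},{"x":0,"y":0.002,"z":-0.038,"spin":0},{"x":0,"y":0.002,"z":-0.04,"spin":0}]' - 12
python3 -m creep '[{"x":0,"y":0,"z":0,"spin":0},{"x":0,"y":0,"z":0,"spin":0}]' - 8
python3 can.py c9
python3 -m creep '[{"x":0,"y":0,"z":0,"spin":0},{"x":0,"y":0,"z":0,"spin":0}]' - 5
python3 can.py c10|grep -v cap
```

```text
time: 15.82
ee_pos: [0.5553, 0.2958, 0.1724]
eef_rot: [0.741, 0.671, -0.001, -0.0]
ft_force: [-0.6, 0.1, -2.0]
width: 0.0238
time: 16.08
ee_pos: [0.5563, 0.2965, 0.1747]
eef_rot: [0.741, 0.671, 0.0, 0.0]
ft_force: [-0.8, -0.5, -3.2]
width: 0.0241
t 16.12 tcp [0.5563 0.2965 0.1747] yaw -5.7 F [ 0.4  0.8 -3. ]
cap 185 tool-rel mm [ -79.5 -267.2 -152.9] world z 21.8
cap 217 tool-rel mm [ -64.5 -241.5 -153. ] world z 21.7
blue 774 tool-rel mm [-70.4 -14.3 -63.9] world z 110.8
blue 285 tool-rel mm [-45.3 -14.2 -66.9] world z 107.7
rod -54 387 slope deg -8.0 z at -80,-30 [ -93.7 -100.7]
rod 54 311 slope deg -8.3 z at -80,-30 [ -93.2 -100.5]
rod -27 36 slope deg -17.9 z at -80,-30 [-83.4 -99.6]
rod 27 324 slope deg -8.1 z at -80,-30 [ -93.4 -100.6]
rod 0 55 slope deg -9.8 z at -80,-30 [ -91.9 -100.6]
time: 16.38
ee_pos: [0.5561, 0.2964, 0.1742]
eef_rot: [0.741, 0.671, 0.0, -0.0]
ft_force: [0.1, 0.0, -3.2]
width: 0.0239
t 16.43 tcp [0.5561 0.2964 0.1742] yaw -5.7 F [ 0.6 -0.1 -2.9]
blue 485 tool-rel mm [-48.  -13.9 -84.5] world z 89.6
blue 355 tool-rel mm [-24.3 -14.1 -80.2] world z 94.0
rod -54 424 slope deg -5.0 z at -80,-30 [-107.5 -111.9]
rod 54 338 slope deg -3.3 z at -80,-30 [-108.5 -111.4]
rod -27 42 slope deg 62.6 z at -80,-30 [-146.3  -50. ]
rod 27 276 slope deg 8.8 z at -80,-30 [-120.2 -112.5]
rod 0 82 slope deg 48.3 z at -80,-30 [-133.5  -77.3]
```

```bash
python3 -m creep '[{"x":0,"y":0,"z":0,"spin":0},{"x":0,"y":0,"z":0,"spin":0}]'
python3 - <<'E'
from can import can
can("c11")
from h import *
blues();blues("side")
from scoop import scoop;scoop()
E
```

```text
time: 16.68
ee_pos: [0.556, 0.2964, 0.1741]
eef_rot: [0.741, 0.671, -0.0, -0.0]
ft_force: [-0.2, 0.1, -2.4]
width: 0.024
t 16.73 tcp [0.556  0.2964 0.1741] yaw -5.7 F [ 0.4  0.6 -3.4]
cap 186 tool-rel mm [ -79.5 -267.1 -152.4] world z 21.7
cap 220 tool-rel mm [ -64.2 -241.4 -152.5] world z 21.6
blue 433 tool-rel mm [-44.7 -14.1 -86.6] world z 87.5
blue 343 tool-rel mm [-20.9 -14.2 -81.1] world z 92.9
rod -54 312 slope deg -9.9 z at -80,-30 [-104.  -112.7]
rod 54 258 slope deg -9.9 z at -80,-30 [-103.8 -112.5]
rod -27 28 slope deg 17.9 z at -80,-30 [-107.1  -90.9]
rod 27 159 slope deg 10.1 z at -80,-30 [-123.8 -114.9]
rod 0 76 slope deg 8.7 z at -80,-30 [-102.8  -95.1]
scene blue 115 [306. 152.] [225.9  63.5  32. ]
t 16.93 tcp [0.5561 0.2963 0.1741] yaw -5.7 pitch(+front up) deg -10.2 dx,dz mm [  5.  -15.1] med mm 12.0 2240
lowest z 0.0472
```

```bash
sed -i 's/Z>-118)&(Z<-95)/Z>-150)\&(Z<-95)/; s/for yy in(-54,54,-27,27,0)/for yy in(27,)/' can.py
python3 -m creep '[{"x":0,"y":0,"z":0,"spin":0},{"x":0,"y":0,"z":0,"spin":0},{"x":0,"y":0,"z":0,"spin":0}]' - 4
python3 can.py c12
python3 -m creep '[{"x":0,"y":0,"z":0,"spin":0},{"x":0,"y":0,"z":0,"spin":0},{"x":0,"y":0,"z":0,"spin":0}]' - 3.2
python3 can.py c13
```

```text
time: 17.3
ee_pos: [0.556, 0.2963, 0.1741]
eef_rot: [0.741, 0.671, 0.0, -0.0]
ft_force: [0.5, -0.0, -3.5]
width: 0.0243
t 17.35 tcp [0.556  0.2964 0.1741] yaw -5.7 F [ 0.1 -0.7 -3.8]
cap 186 tool-rel mm [ -79.1 -267.2 -152.3] world z 21.7
cap 221 tool-rel mm [ -63.7 -241.1 -152.4] world z 21.7
blue 418 tool-rel mm [-44.1 -14.1 -86.6] world z 87.4
blue 368 tool-rel mm [-20.9 -14.3 -81.3] world z 92.8
rod 27 361 slope deg 12.1 z at -80,-30 [-125.5 -114.8]
time: 17.73
ee_pos: [0.5561, 0.2963, 0.1741]
eef_rot: [0.741, 0.671, 0.0, -0.0]
ft_force: [0.5, -0.2, -2.7]
width: 0.0241
t 17.77 tcp [0.556  0.2964 0.1741] yaw -5.7 F [ 0.2 -0.3 -3.4]
cap 188 tool-rel mm [ -79.5 -267.3 -152.5] world z 21.6
cap 222 tool-rel mm [ -63.7 -241.2 -152.5] world z 21.6
blue 438 tool-rel mm [-44.7 -14.1 -86.7] world z 87.4
blue 363 tool-rel mm [-20.8 -14.2 -81.3] world z 92.8
rod 27 362 slope deg 12.4 z at -80,-30 [-125.8 -114.8]
```

```bash
python3 -m creep '[{"x":0,"y":0,"z":0,"spin":0},{"x":0,"y":0,"z":0.006,"spin":0},{"x":0,"y":0,"z":0.012,"spin":0},{"x":0,"y":0,"z":0.014,"spin":0},{"x":0,"y":0,"z":0.014,"spin":0},{"x":0.06,"y":-0.006,"z":0.014,"spin":0},{"x":0.07,"y":-0.007,"z":0.016,"spin":0},{"x":0.07,"y":-0.007,"z":0.02,"spin":0}]' - 40
python3 can.py c14
python3 -c "
from h import *
blues();blues('side')"
```

```text
time: 18.77
ee_pos: [0.6263, 0.2888, 0.1934]
eef_rot: [0.742, 0.671, -0.001, -0.0]
ft_force: [0.3, -0.1, -1.8]
width: 0.0238
t 18.82 tcp [0.6258 0.2897 0.1946] yaw -5.7 F [-0.5  0.1 -1.8]
cap 227 tool-rel mm [-149.2 -268.6 -173.1] world z 21.5
cap 228 tool-rel mm [-133.9 -241.8 -173. ] world z 21.6
cap 84 tool-rel mm [  11.8   79.8 -149.8] world z 44.8
blue 393 tool-rel mm [ -98.6  -13.2 -154.7] world z 39.9
blue 486 tool-rel mm [ -79.8  -38.1 -154.6] world z 40.0
blue 1124 tool-rel mm [ 208.   188.1 -117.7] world z 76.9
rod 27 295 slope deg 12.2 z at -80,-30 [-127.3 -116.5]
scene blue 121 [306. 152.] [225.9  63.9  31.5]
```

```bash
python3 -m creep '[{"x":-0.02,"y":-0.016,"z":0.03,"spin":0},{"x":-0.06,"y":-0.048,"z":0.05,"spin":0},{"x":-0.1,"y":-0.08,"z":0.05,"spin":0},{"x":-0.14,"y":-0.112,"z":0.05,"spin":0},{"x":-0.18,"y":-0.144,"z":0.05,"spin":0},{"x":-0.22,"y":-0.176,"z":0.05,"spin":0},{"x":-0.25,"y":-0.205,"z":0.05,"spin":0},{"x":-0.28,"y":-0.23,"z":0.05,"spin":0},{"x":-0.32,"y":-0.235,"z":0.05,"spin":0},{"x":-0.34,"y":-0.235,"z":0.05,"spin":0},{"x":-0.34,"y":-0.235,"z":0.05,"spin":0}]'
python3 - <<'E'
from h import *
print(np.round(r.read_state()["joint_positions"],3));blues();blues("side");blues("wrist")
E
```

```text
time: 20.3
ee_pos: [0.285, 0.0545, 0.2443]
eef_rot: [0.741, 0.672, 0.001, 0.0]
ft_force: [0.3, 0.2, -3.1]
width: 0.0238
[-0.651 -0.494  0.218  2.219  0.103  1.405  0.997]
scene blue 37 [314. 154.] [227.5  88.3  31.4]
scene blue 251 [368. 260.] [537.6 271.5  36.6]
side blue 37 [204. 263.] [523.4 286.9  39.4]
wrist blue 380 [302. 132.] [221.5  82.4  33.9]
```

```bash
python3 -m creep '[{"x":0.04,"y":-0.005,"z":0,"spin":0},{"x":0.09,"y":-0.012,"z":0,"spin":0},{"x":0.14,"y":-0.018,"z":0,"spin":0},{"x":0.175,"y":-0.024,"z":-0.02,"spin":0},{"x":0.183,"y":-0.0245,"z":-0.045,"spin":0},{"x":0.183,"y":-0.0245,"z":-0.065,"spin":0},{"x":0.183,"y":-0.0245,"z":-0.075,"spin":0},{"x":0.183,"y":-0.0245,"z":-0.082,"spin":0},{"x":0.183,"y":-0.0245,"z":-0.085,"spin":0},{"x":0.183,"y":-0.0245,"z":-0.085,"spin":0}]'
python3 can.py d1
```

```text
time: 21.7
ee_pos: [0.4703, 0.0301, 0.1602]
eef_rot: [0.741, 0.671, 0.001, 0.001]
ft_force: [1.6, -1.0, 4.9]
width: 0.0236
t 21.75 tcp [0.4703 0.03   0.1602] yaw -5.7 F [1.5 0.2 4. ]
cap 414 tool-rel mm [ -50.5  -49.9 -138.5] world z 21.7
cap 73 tool-rel mm [ -35.6   53.9 -138.5] world z 21.8
cap 119 tool-rel mm [ -21.1    6.6 -138.4] world z 21.9
cap 74 tool-rel mm [  -5.3   35.8 -138.5] world z 21.7
blue 249 tool-rel mm [  17.4  251.8 -126.9] world z 33.4
blue 164 tool-rel mm [  40.4  223.4 -128.3] world z 32.0
rod 27 606 slope deg -1.9 z at -80,-30 [-104.  -105.7]
```

```bash
python3 -m creep '[{"x":0,"y":0,"z":0.02,"spin":0},{"x":-0.03,"y":0.004,"z":0.04,"spin":0},{"x":-0.08,"y":0.012,"z":0.04,"spin":0},{"x":-0.13,"y":0.02,"z":0.04,"spin":0},{"x":-0.165,"y":0.024,"z":0.04,"spin":0},{"x":-0.18,"y":0.024,"z":0.03,"spin":0},{"x":-0.182,"y":0.024,"z":0.01,"spin":0},{"x":-0.182,"y":0.024,"z":0.0,"spin":0},{"x":-0.182,"y":0.024,"z":-0.006,"spin":0},{"x":-0.182,"y":0.024,"z":-0.006,"spin":0}]'
python3 can.py d2; python3 -c "
from h import *
print(np.round(r.read_state()['joint_positions'],3));blues();blues('wrist')"
```

```text
time: 23.0
ee_pos: [0.2871, 0.0538, 0.153]
eef_rot: [0.741, 0.671, -0.0, -0.0]
ft_force: [0.1, 0.4, -2.6]
width: 0.0237
t 23.05 tcp [0.2873 0.0539 0.1533] yaw -5.7 F [ 0.3  0.2 -1.9]
blue 424 tool-rel mm [ -69.    17.7 -118. ] world z 35.3
blue 113 tool-rel mm [ -70.7   -8.8 -117.3] world z 36.0
blue 120 tool-rel mm [ -65.7   33.  -123.1] world z 30.2
blue 81 tool-rel mm [ 223.6  218.  -121.6] world z 31.7
rod 27 585 slope deg -0.6 z at -80,-30 [-105.1 -105.7]
[-0.688 -0.415  0.283  2.363  0.122  1.182  0.997]
scene blue 47 [313. 153.] [230.6  85.9  35.4]
scene blue 243 [368. 259.] [537.2 271.3  36.8]
wrist blue 401 [305. 130.] [220.3  78.3  34.5]
wrist blue 102 [322. 134.] [225.1  93.4  30.6]
wrist blue 114 [480. 401.] [531.3 248.7  31.7]
```

```bash
python3 -m creep '[{"x":0,"y":0,"z":-0.005,"spin":0},{"x":0,"y":0,"z":-0.008,"spin":0},{"x":0,"y":0,"z":-0.008,"spin":0},{"x":0.012,"y":-0.001,"z":-0.008,"spin":0},{"x":0.045,"y":-0.004,"z":-0.008,"spin":0},{"x":0.075,"y":-0.007,"z":-0.002,"spin":0},{"x":0.08,"y":-0.008,"z":0.02,"spin":0}]'
python3 can.py d3|grep -v cap; python3 -m creep '[{"x":0,"y":0,"z":0.02,"spin":0},{"x":0,"y":0,"z":0.03,"spin":0},{"x":0,"y":0,"z":0.03,"spin":0}]'; python3 can.py d4|grep -v cap
```

```text
time: 24.02
ee_pos: [0.3684, 0.0451, 0.1724]
eef_rot: [0.742, 0.671, -0.001, 0.0]
ft_force: [-0.2, 0.4, -2.7]
width: 0.0235
t 24.07 tcp [0.3697 0.0455 0.1754] yaw -5.8 F [2.5 0.3 1.3]
blue 260 tool-rel mm [-106.3   -9.  -139.8] world z 35.6
blue 766 tool-rel mm [ -99.3   13.2 -141.2] world z 34.2
rod 27 528 slope deg 5.6 z at -80,-30 [-110.6 -105.7]
time: 24.45
ee_pos: [0.3674, 0.0459, 0.2032]
eef_rot: [0.741, 0.671, 0.001, 0.0]
ft_force: [-0.4, 0.3, -2.9]
width: 0.0236
t 24.5 tcp [0.367  0.0458 0.2026] yaw -5.7 F [-0.2 -0.3 -2.8]
rod 27 607 slope deg -1.5 z at -80,-30 [-103.1 -104.4]
```

```bash
sed -i 's/>-160/>-230/' can.py; python3 can.py d5|grep -v cap; python3 -c "
from h import *
blues();blues('side')"
```

```text
t 24.55 tcp [0.3668 0.0458 0.2024] yaw -5.7 F [-0.2 -0.9 -2.7]
blue 387 tool-rel mm [ -75.9   13.2 -168.1] world z 34.3
blue 266 tool-rel mm [ -76.8  -19.1 -167. ] world z 35.4
blue 459 tool-rel mm [ 126.7  247.  -164.8] world z 37.6
blue 138 tool-rel mm [ 139.8  224.3 -168. ] world z 34.4
rod 27 605 slope deg -1.6 z at -80,-30 [-103.2 -104.6]
scene blue 248 [368. 260.] [537.4 271.8  36.8]
side blue 37 [204. 263.] [523.  287.5  40.4]
```

```bash
python3 -m creep '[{"x":-0.02,"y":0.002,"z":-0.02,"spin":0},{"x":-0.03,"y":0.003,"z":-0.045,"spin":0},{"x":-0.03,"y":0.003,"z":-0.054,"spin":0},{"x":-0.03,"y":0.003,"z":-0.0575,"spin":0},{"x":-0.02,"y":0.002,"z":-0.0575,"spin":0},{"x":0.013,"y":-0.001,"z":-0.0575,"spin":0},{"x":0.02,"y":-0.002,"z":-0.03,"spin":0},{"x":0.02,"y":-0.002,"z":0.0,"spin":0}]'
python3 can.py d6|grep -v cap;python3 -m creep '[{"x":0,"y":0,"z":0,"spin":0},{"x":0,"y":0,"z":0,"spin":0},{"x":0,"y":0,"z":0.0,"spin":0}]'; python3 can.py d7|grep -v cap
```

```text
time: 25.65
ee_pos: [0.3883, 0.0436, 0.204]
eef_rot: [0.742, 0.671, -0.0, 0.0]
ft_force: [-0.7, -0.7, -2.8]
width: 0.0238
t 25.7 tcp [0.3898 0.044  0.2078] yaw -5.8 F [ 2.9 -0.   2. ]
blue 225 tool-rel mm [ -64.7  -22.6 -172.2] world z 35.6
blue 49 tool-rel mm [ -65.7   16.  -178.5] world z 29.3
blue 55 tool-rel mm [ -59.7    5.3 -171.5] world z 36.3
blue 396 tool-rel mm [ 105.7  246.3 -168.8] world z 39.1
blue 551 tool-rel mm [ 125.8  223.8 -170. ] world z 37.8
rod 27 503 slope deg -1.8 z at -80,-30 [-107.  -108.6]
time: 26.08
ee_pos: [0.3867, 0.0437, 0.2023]
eef_rot: [0.741, 0.671, -0.001, -0.0]
ft_force: [-0.3, -0.7, -2.5]
width: 0.0237
t 26.12 tcp [0.3867 0.0437 0.2024] yaw -5.7 F [ 0.3 -0.3 -2.4]
blue 199 tool-rel mm [ -50.6  -21.8 -166.5] world z 35.9
blue 60 tool-rel mm [ -46.5    5.9 -166.3] world z 36.1
blue 427 tool-rel mm [ 107.8  246.4 -164.1] world z 38.3
blue 533 tool-rel mm [ 128.3  223.9 -164.6] world z 37.8
rod 27 570 slope deg -1.8 z at -80,-30 [-103.2 -104.8]
```

```bash
python3 -m creep '[{"x":0,"y":0,"z":0.01,"spin":-10},{"x":0,"y":0,"z":0.02,"spin":-20},{"x":-0.005,"y":0,"z":0.03,"spin":-30},{"x":-0.01,"y":0,"z":0.03,"spin":-40},{"x":-0.015,"y":0,"z":0.03,"spin":-50},{"x":-0.02,"y":0,"z":0.03,"spin":-60},{"x":-0.025,"y":0,"z":0.03,"spin":-70},{"x":-0.03,"y":0,"z":0.03,"spin":-80},{"x":-0.035,"y":0,"z":0.03,"spin":-90},{"x":-0.04,"y":0,"z":0.03,"spin":-100},{"x":-0.045,"y":0,"z":0.03,"spin":-110},{"x":-0.05,"y":0,"z":0.03,"spin":-120}]'
python3 -m creep '[{"x":-0.005,"y":0,"z":0,"spin":-10},{"x":-0.01,"y":0,"z":0,"spin":-20},{"x":-0.015,"y":0,"z":0,"spin":-30},{"x":-0.02,"y":0,"z":0,"spin":-40},{"x":-0.025,"y":0,"z":0,"spin":-50},{"x":-0.03,"y":0,"z":0,"spin":-60},{"x":-0.03,"y":0,"z":0,"spin":-60}]'
python3 can.py d8|grep -v cap
python3 -c "
from h import *
print(np.round(r.read_state()['joint_positions'],3));blues();blues('side');blues('wrist')"
```

```text
time: 27.62
ee_pos: [0.3367, 0.0438, 0.2327]
eef_rot: [0.951, -0.309, -0.0, 0.0]
ft_force: [-0.8, -0.7, -3.2]
width: 0.0237
time: 28.5
ee_pos: [0.3068, 0.0437, 0.2328]
eef_rot: [-0.671, 0.741, 0.0, -0.0]
ft_force: [0.6, -0.3, -2.7]
width: 0.0239
t 28.55 tcp [0.307  0.0437 0.2328] yaw 174.5 F [-0.8  0.8 -2.6]
blue 612 tool-rel mm [-186.8 -254.3 -195.1] world z 37.7
blue 54 tool-rel mm [-196.5 -232.3 -200.3] world z 32.6
blue 361 tool-rel mm [ -37.5  -12.  -198.3] world z 34.6
blue 419 tool-rel mm [ -33.9   16.6 -198.5] world z 34.3
rod 27 601 slope deg -1.7 z at -80,-30 [-103.4 -104.9]
[-0.219 -0.383 -0.054  2.191 -0.021  1.334 -1.931]
scene blue 149 [291. 183.] [348.9  41.5  36.5]
scene blue 252 [368. 260.] [537.5 271.6  36.4]
side blue 37 [204. 263.] [523.  287.4  40. ]
wrist blue 624 [32. 11.] [517.  279.1  36.9]
wrist blue 61 [56.  2.] [524.9 255.5  32.1]
wrist blue 380 [270. 159.] [346.1  54.2  33.2]
wrist blue 370 [298. 161.] [340.   23.3  33.6]
```

```bash
python3 -m creep '[{"x":0,"y":-0.003,"z":0,"spin":10},{"x":-0.001,"y":-0.008,"z":0,"spin":20},{"x":-0.002,"y":-0.013,"z":0,"spin":30},{"x":-0.003,"y":-0.018,"z":0,"spin":40},{"x":-0.004,"y":-0.024,"z":-0.005,"spin":50},{"x":-0.006,"y":-0.03,"z":-0.015,"spin":60},{"x":-0.008,"y":-0.036,"z":-0.03,"spin":70},{"x":-0.008,"y":-0.041,"z":-0.045,"spin":80},{"x":-0.008,"y":-0.041,"z":-0.06,"spin":90},{"x":-0.008,"y":-0.041,"z":-0.072,"spin":90},{"x":-0.008,"y":-0.041,"z":-0.072,"spin":90}]'
python3 can.py d9|grep -v cap;python3 -c "
from h import *
blues('side');blues('scene')"
```

```text
time: 30.08
ee_pos: [0.2987, 0.0029, 0.1605]
eef_rot: [0.999, -0.051, -0.001, 0.0]
ft_force: [-0.2, 0.3, -2.0]
width: 0.0236
t 30.12 tcp [0.299  0.0029 0.1611] yaw -95.8 F [-0.1  0.9 -1.8]
blue 545 tool-rel mm [ -56.1   39.9 -126.2] world z 34.9
blue 57 tool-rel mm [ -32.7   20.6 -131.8] world z 29.3
blue 297 tool-rel mm [ -27.3   37.2 -125.5] world z 35.6
rod 27 677 slope deg -5.2 z at -80,-30 [-105.5 -110.1]
side blue 38 [204. 263.] [522.9 287.5  40.1]
scene blue 92 [293. 182.] [348.8  47.1  39.5]
scene blue 244 [368. 260.] [537.4 271.5  36.8]
```

```bash
python3 -m creep '[{"x":0,"y":0,"z":-0.012,"spin":0},{"x":0,"y":0,"z":-0.019,"spin":0},{"x":0,"y":0,"z":-0.019,"spin":0},{"x":0.005,"y":-0.0005,"z":-0.019,"spin":0},{"x":0.013,"y":-0.001,"z":-0.019,"spin":0},{"x":0.021,"y":-0.002,"z":-0.019,"spin":0},{"x":0.029,"y":-0.003,"z":-0.019,"spin":0},{"x":0.034,"y":-0.003,"z":-0.019,"spin":0},{"x":0.036,"y":-0.003,"z":-0.019,"spin":0},{"x":0.036,"y":-0.003,"z":-0.019,"spin":0}]'
python3 can.py e1|grep -v cap;python3 -c "
from h import *
blues('scene')"
```

```text
time: 31.48
ee_pos: [0.335, -0.0001, 0.142]
eef_rot: [0.999, -0.05, -0.0, 0.0]
ft_force: [-0.3, 0.3, -2.5]
width: 0.0238
t 31.52 tcp [ 3.349e-01 -1.000e-04  1.420e-01] yaw -95.7 F [-0.5 -0.4 -2.3]
blue 710 tool-rel mm [ -51.2   40.8 -107.2] world z 34.8
blue 429 tool-rel mm [ -20.3   38.9 -106.4] world z 35.6
rod 27 984 slope deg 14.5 z at -80,-30 [-119.9 -106.9]
scene blue 248 [368. 260.] [537.4 271.5  36.8]
```

```bash
python3 -m creep '[{"x":0,"y":0,"z":0.012,"spin":0},{"x":0,"y":0,"z":0.04,"spin":0},{"x":-0.005,"y":0.005,"z":0.065,"spin":-10},{"x":-0.01,"y":0.01,"z":0.065,"spin":-20},{"x":-0.015,"y":0.015,"z":0.065,"spin":-30},{"x":-0.02,"y":0.02,"z":0.065,"spin":-40},{"x":-0.025,"y":0.025,"z":0.065,"spin":-50},{"x":-0.03,"y":0.03,"z":0.065,"spin":-60},{"x":-0.035,"y":0.035,"z":0.06,"spin":-70},{"x":-0.041,"y":0.038,"z":0.05,"spin":-80},{"x":-0.043,"y":0.04,"z":0.035,"spin":-90},{"x":-0.043,"y":0.04,"z":0.022,"spin":-90}]'
python3 can.py e2|grep -v cap;python3 -c "
from h import *
blues('scene');print(r.read_state()['joint_positions'].round(2))"
```

```text
time: 33.08
ee_pos: [0.2921, 0.0398, 0.1642]
eef_rot: [-0.671, 0.741, -0.0, 0.0]
ft_force: [-0.7, -0.5, -2.3]
width: 0.0234
t 33.12 tcp [0.2914 0.0395 0.1626] yaw 174.5 F [-0.9 -0.7 -4.8]
blue 730 tool-rel mm [ -86.1  -12.4 -128. ] world z 34.7
blue 771 tool-rel mm [ -85.8   16.1 -128.3] world z 34.4
rod 27 561 slope deg 5.9 z at -80,-30 [-105.4 -100.2]
scene blue 43 [285. 190.] [375.9  30.5  34.3]
scene blue 249 [368. 260.] [537.5 271.6  36.7]
[-0.25 -0.37 -0.04  2.33 -0.01  1.18 -1.94]
```

```bash
python3 -m creep '[{"x":0,"y":0,"z":-0.007,"spin":0},{"x":0.006,"y":0,"z":-0.007,"spin":0},{"x":0.012,"y":-0.001,"z":-0.006,"spin":0},{"x":0.02,"y":-0.002,"z":0,"spin":0},{"x":0.028,"y":-0.003,"z":0.007,"spin":0},{"x":0.036,"y":-0.004,"z":0.012,"spin":0},{"x":0.044,"y":-0.004,"z":0.017,"spin":0},{"x":0.05,"y":-0.005,"z":0.02,"spin":0},{"x":0.052,"y":-0.005,"z":0.021,"spin":0}]' - 20
python3 can.py e3|grep -v cap
python3 - <<'E'
import cv2,numpy as np
from h import *
a=cv2.imread("pics/e3.png"); b=r.camera("scene")["pixels"]; c=r.camera("side")["pixels"]
f=lambda i,s:cv2.resize(i,s,interpolation=cv2.INTER_CUBIC)
cv2.imwrite("pics/e3m.png",np.hstack([f(a[:260],(400,400)),np.vstack([f(b[120:260,190:390],(400,200)),f(c[180:320,200:400],(400,200))])]))
E
```

```text
time: 34.3
ee_pos: [0.3444, 0.0348, 0.1852]
eef_rot: [-0.671, 0.741, -0.0, -0.0]
ft_force: [-0.5, -0.6, -2.3]
width: 0.0237
t 34.35 tcp [0.3443 0.0349 0.1851] yaw 174.3 F [-0.3 -0.7 -2.7]
blue 754 tool-rel mm [-167.9 -234.7 -148.8] world z 36.3
blue 126 tool-rel mm [-146.7 -250.9 -152.1] world z 33.0
blue 449 tool-rel mm [ -35.   -13.2 -150. ] world z 35.1
blue 474 tool-rel mm [ -34.9   16.2 -150.1] world z 35.1
rod 27 619 slope deg -5.9 z at -80,-30 [-104.4 -109.6]
```

View pics/e3m.png

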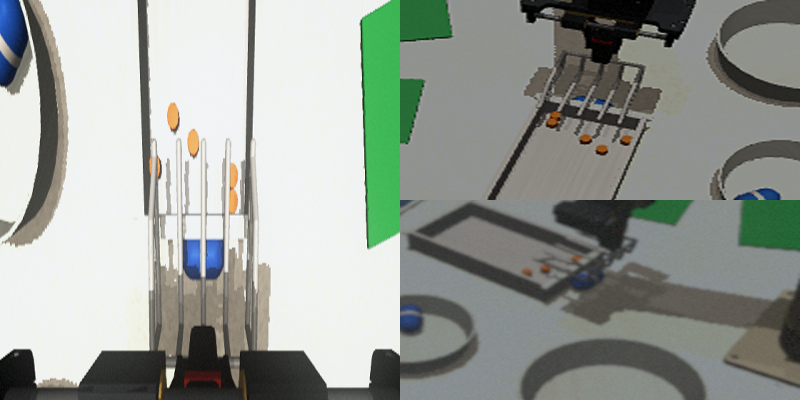

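```bash
python3 -m creep '[{"x":-0.03,"y":0.003,"z":0,"spin":0},{"x":-0.057,"y":0.005,"z":-0.005,"spin":0},{"x":-0.057,"y":0.005,"z":-0.024,"spin":0},{"x":-0.057,"y":0.005,"z":-0.0355,"spin":0},{"x":-0.057,"y":0.005,"z":-0.0355,"spin":0},{"x":-0.053,"y":0.005,"z":-0.0355,"spin":0},{"x":-0.047,"y":0.005,"z":-0.031,"spin":0},{"x":-0.042,"y":0.004,"z":-0.026,"spin":0},{"x":-0.033,"y":0.003,"z":-0.019,"spin":0},{"x":-0.023,"y":0.002,"z":-0.0125,"spin":0},{"x":-0.012,"y":0.001,"z":-0.006,"spin":0},{"x":-0.001,"y":0,"z":-0.001,"spin":0}]' - 15
python3 can.py e4|grep -v cap
```

```text
time: 35.95
ee_pos: [0.344, 0.0348, 0.1846]
eef_rot: [-0.671, 0.741, -0.0, 0.0]
ft_force: [0.2, -0.9, -2.5]
width: 0.0242
t 36.0 tcp [0.3453 0.0348 0.1852] yaw 174.3 F [ 1.6  0.1 -1.1]
blue 733 tool-rel mm [-166.5 -234.4 -149. ] world z 36.1
blue 114 tool-rel mm [-145.9 -250.6 -152.8] world z 32.4
blue 451 tool-rel mm [ -34.   -12.3 -150. ] world z 35.2
blue 487 tool-rel mm [ -33.9   15.4 -150.1] world z 35.0
rod 27 616 slope deg -2.0 z at -80,-30 [-108.  -109.7]
```

```bash
python3 -m creep '[{"x":-0.025,"y":0.002,"z":0.01,"spin":0},{"x":-0.05,"y":0.004,"z":0.015,"spin":0},{"x":-0.05,"y":0.004,"z":0.002,"spin":0},{"x":-0.05,"y":0.004,"z":0.012,"spin":0},{"x":-0.05,"y":0.004,"z":0.002,"spin":0},{"x":-0.05,"y":0.004,"z":0.012,"spin":0},{"x":-0.05,"y":0.004,"z":0.01,"spin":0}]' - 3.5
python3 can.py e5|grep -v cap
```

```text
time: 36.88
ee_pos: [0.2937, 0.039, 0.1949]
eef_rot: [-0.671, 0.741, -0.0, 0.001]
ft_force: [0.5, -0.4, -2.8]
width: 0.0237
t 36.92 tcp [0.2934 0.0389 0.1942] yaw 174.3 F [-0.2 -1.1 -4. ]
blue 654 tool-rel mm [ -85.   -14.2 -160. ] world z 34.2
blue 665 tool-rel mm [ -84.9   15.9 -159.9] world z 34.4
rod 27 482 slope deg 13.5 z at -80,-30 [-119.7 -107.7]
```

```bash
python3 -m creep '[{"x":0,"y":0,"z":0.012,"spin":0},{"x":0,"y":0,"z":0.0,"spin":0},{"x":0,"y":0,"z":0.014,"spin":0},{"x":0.006,"y":0,"z":0.0,"spin":0},{"x":-0.006,"y":0,"z":0.01,"spin":0}]' - 3
python3 can.py e6|grep -v cap; python3 -c "
from h import *
print(r.read_state()['joint_positions'].round(2))"
```

```text
time: 37.55
ee_pos: [0.2867, 0.0387, 0.2038]
eef_rot: [-0.671, 0.741, 0.001, -0.001]
ft_force: [0.5, -0.3, -2.3]
width: 0.0237
t 37.6 tcp [0.286  0.0389 0.2053] yaw 174.3 F [ 0.8 -0.4 -0.5]
blue 651 tool-rel mm [ -92.   -15.5 -171.2] world z 34.1
blue 674 tool-rel mm [ -91.9   15.1 -171.3] world z 34.0
rod 27 430 slope deg 6.5 z at -80,-30 [-120.9 -115.2]
[-0.24 -0.42 -0.04  2.27 -0.02  1.29 -1.94]
```

```bash
cat > rod.py <<'E'
from h import *
def rod():
    c=r.camera("wrist");w=cloud(c);s=r.read_state();t=np.array(s["ee_pos"]);q=s["eef_rot"];y=2*np.arctan2(q[1],q[0])-np.pi/2
    a=w-t;L=np.stack([a[...,0]*np.cos(y)+a[...,1]*np.sin(y),-a[...,0]*np.sin(y)+a[...,1]*np.cos(y),a[...,2]],-1)*1000
    for yy in(-54,-27,27,54):
        o=[]
        for x in range(-110,-10,10):
            k=(np.abs(L[...,1]-yy)<4)&(np.abs(L[...,0]-x)<5)&(L[...,2]>-142)&(L[...,2]<-60)&(w[...,2]>.012)
            o.append((x,round(float(np.percentile(L[k][:,2],60)),1) if k.sum()>4 else None))
        print(yy,o)
    print(t.round(4))
rod()
E
python3 rod.py
```

```text
-54 [(-110, None), (-100, None), (-90, None), (-80, -121.7), (-70, -117.4), (-60, -107.5), (-50, -97.6), (-40, -90.8), (-30, -87.7), (-20, -84.2)]
-27 [(-110, None), (-100, None), (-90, None), (-80, -121.0), (-70, -120.2), (-60, -118.7), (-50, -117.2), (-40, -115.9), (-30, -114.5), (-20, -113.2)]
27 [(-110, None), (-100, None), (-90, None), (-80, -121.1), (-70, -120.0), (-60, -118.5), (-50, -117.6), (-40, -116.1), (-30, -114.7), (-20, -113.2)]
54 [(-110, None), (-100, None), (-90, None), (-80, -121.3), (-70, -117.9), (-60, -108.1), (-50, -98.3), (-40, -91.0), (-30, -87.4), (-20, -84.1)]
[0.287  0.0389 0.2051]
```

```bash
python3 -m creep '[{"x":-0.012,"y":0.003,"z":-0.01,"spin":0},{"x":-0.022,"y":0.005,"z":-0.025,"spin":0},{"x":-0.024,"y":0.005,"z":-0.04,"spin":0},{"x":-0.024,"y":0.005,"z":-0.05,"spin":0},{"x":-0.024,"y":0.005,"z":-0.05,"spin":0}]' - 25
python3 rod.py; python3 -c "
from h import *
print(r.read_state()['joint_positions'].round(3));blues('wrist')"
```

```text
time: 38.28
ee_pos: [0.2628, 0.0437, 0.1534]
eef_rot: [-0.671, 0.741, 0.0, -0.001]
ft_force: [-0.6, -0.6, -2.1]
width: 0.0239
-54 [(-110, None), (-100, None), (-90, None), (-80, -122.5), (-70, -119.0), (-60, -108.5), (-50, -98.2), (-40, -92.0), (-30, -88.5), (-20, -85.0)]
-27 [(-110, -125.3), (-100, -129.5), (-90, None), (-80, -122.5), (-70, -121.3), (-60, -120.0), (-50, -118.5), (-40, -116.8), (-30, -115.7), (-20, -114.4)]
27 [(-110, -122.4), (-100, -127.4), (-90, None), (-80, -122.7), (-70, -121.3), (-60, -120.2), (-50, -118.6), (-40, -117.2), (-30, -115.8), (-20, -114.3)]
54 [(-110, None), (-100, None), (-90, None), (-80, -122.8), (-70, -119.1), (-60, -108.9), (-50, -99.1), (-40, -92.0), (-30, -88.8), (-20, -85.5)]
[0.2631 0.0438 0.154 ]
[-0.24  -0.433 -0.076  2.391 -0.035  1.184 -1.967]
wrist blue 1037 [266.  73.] [378.2  45.7  33.3]
wrist blue 1007 [304.  73.] [375.   14.6  33.5]
```

```bash
python3 -m creep '[{"x":0.001,"y":0,"z":-0.01,"spin":0},{"x":0.003,"y":0,"z":-0.02,"spin":0},{"x":0.006,"y":-0.001,"z":-0.025,"spin":0},{"x":0.011,"y":-0.001,"z":-0.029,"spin":0},{"x":0.016,"y":-0.002,"z":-0.032,"spin":0},{"x":0.021,"y":-0.002,"z":-0.034,"spin":0},{"x":0.026,"y":-0.003,"z":-0.036,"spin":0},{"x":0.03,"y":-0.003,"z":-0.037,"spin":0},{"x":0.033,"y":-0.003,"z":-0.038,"spin":0},{"x":0.033,"y":-0.003,"z":-0.038,"spin":0}]'
sed -i 's/w\[...,2\]>.012/w[...,2]>.002/' rod.py;python3 rod.py; python3 can.py e7|grep blue
```

```text
time: 39.62
ee_pos: [0.2964, 0.0409, 0.116]
eef_rot: [-0.671, 0.741, -0.0, 0.0]
ft_force: [1.4, -0.1, -0.6]
width: 0.024
-54 [(-110, -65.2), (-100, -65.0), (-90, -109.7), (-80, -103.5), (-70, -96.3), (-60, -88.3), (-50, -84.4), (-40, -82.4), (-30, -80.8), (-20, -78.8)]
-27 [(-110, -65.2), (-100, -65.1), (-90, -81.2), (-80, -80.2), (-70, -109.4), (-60, -109.7), (-50, -109.6), (-40, -109.5), (-30, -109.6), (-20, -109.5)]
27 [(-110, -65.1), (-100, -65.2), (-90, -79.6), (-80, -78.1), (-70, -83.3), (-60, -109.7), (-50, -109.4), (-40, -109.4), (-30, -109.5), (-20, -109.5)]
54 [(-110, -65.1), (-100, -65.1), (-90, -109.7), (-80, -103.8), (-70, -96.3), (-60, -88.6), (-50, -84.4), (-40, -82.5), (-30, -80.9), (-20, -78.9)]
[0.2963 0.0408 0.116 ]
blue 1546 tool-rel mm [-81.5 -10.  -74.7] world z 41.4
blue 1189 tool-rel mm [-81.   20.5 -78.4] world z 37.6
```

```bash
python3 -m creep '[{"x":0.002,"y":0,"z":0,"spin":0},{"x":0.003,"y":0,"z":0,"spin":0},{"x":0.003,"y":0,"z":0.003,"spin":0},{"x":0.003,"y":0,"z":0.008,"spin":0},{"x":0.003,"y":0,"z":0.013,"spin":0},{"x":0.003,"y":0,"z":0.015,"spin":0}]' - 45
python3 can.py e8|grep -v cap
```

```text
time: 40.48
ee_pos: [0.2992, 0.0409, 0.1315]
eef_rot: [-0.671, 0.741, -0.0, 0.0]
ft_force: [0.2, -1.0, -3.1]
width: 0.0236
t 40.52 tcp [0.2992 0.0409 0.1316] yaw 174.3 F [ 1.2 -0.  -3.2]
blue 1611 tool-rel mm [-79.4  -9.7 -75.4] world z 56.1
blue 1170 tool-rel mm [-78.8  20.5 -79. ] world z 52.6
rod 27 435 slope deg -1.8 z at -80,-30 [-115.1 -116.7]
```

```bash
python3 -m creep '[{"x":0,"y":0,"z":0.008,"spin":0},{"x":0,"y":0,"z":0.018,"spin":0},{"x":0,"y":0,"z":0.028,"spin":0},{"x":0,"y":0,"z":0.037,"spin":0},{"x":0.001,"y":0,"z":0.042,"spin":0},{"x":0.005,"y":-0.0005,"z":0.043,"spin":0},{"x":0.012,"y":-0.001,"z":0.043,"spin":0},{"x":0.02,"y":-0.002,"z":0.043,"spin":0},{"x":0.028,"y":-0.003,"z":0.043,"spin":0},{"x":0.033,"y":-0.003,"z":0.04,"spin":0},{"x":0.036,"y":-0.0035,"z":0.036,"spin":0},{"x":0.037,"y":-0.0035,"z":0.032,"spin":0}]'
python3 can.py e9|grep -v cap
```

```text
time: 42.02
ee_pos: [0.3368, 0.0376, 0.1637]
eef_rot: [-0.671, 0.741, -0.0, 0.001]
ft_force: [-5.3, -0.3, 11.8]
width: 0.0237
t 42.08 tcp [0.337  0.0376 0.1634] yaw 174.3 F [ 1.6 -0.1  3.2]
blue 1756 tool-rel mm [-84.8  -9.5 -72.1] world z 91.4
blue 1329 tool-rel mm [-84.8  20.5 -75.7] world z 87.7
rod 27 375 slope deg 0.3 z at -80,-30 [-108.4 -108.2]
```

```bash
python3 -m creep '[{"x":0,"y":0,"z":-0.005,"spin":0},{"x":0,"y":0,"z":-0.009,"spin":0},{"x":0,"y":0,"z":-0.012,"spin":0},{"x":0,"y":0,"z":-0.012,"spin":0}]' - 40
python3 can.py f1|grep -v cap
```

```text
time: 42.58
ee_pos: [0.3366, 0.0378, 0.1521]
eef_rot: [-0.671, 0.741, -0.0, 0.001]
ft_force: [-9.9, 1.4, 17.8]
width: 0.0241
t 42.62 tcp [0.3364 0.0379 0.1521] yaw 174.3 F [-6.4  1.1 12.5]
blue 1264 tool-rel mm [-34.2  -8.8 -67.6] world z 84.6
blue 967 tool-rel mm [-35.4  20.6 -70.8] world z 81.4
rod 27 430 slope deg 49.6 z at -80,-30 [-131.3  -72.6]
```

```bash
python3 -m creep '[{"x":0,"y":0,"z":0.015,"spin":0},{"x":0,"y":0.008,"z":0.04,"spin":0},{"x":0.002,"y":0.03,"z":0.06,"spin":0},{"x":0.007,"y":0.06,"z":0.07,"spin":0},{"x":0.012,"y":0.1,"z":0.07,"spin":0},{"x":0.018,"y":0.14,"z":0.07,"spin":0},{"x":0.025,"y":0.18,"z":0.07,"spin":0},{"x":0.032,"y":0.22,"z":0.07,"spin":0},{"x":0.04,"y":0.255,"z":0.07,"spin":0},{"x":0.046,"y":0.28,"z":0.06,"spin":0},{"x":0.049,"y":0.295,"z":0.045,"spin":0},{"x":0.049,"y":0.297,"z":0.035,"spin":0}]'
python3 can.py f2|grep -v cap;python3 rod.py
```

```text
time: 44.12
ee_pos: [0.3845, 0.3349, 0.1848]
eef_rot: [-0.672, 0.741, 0.0, -0.001]
ft_force: [0.4, 0.9, -3.4]
width: 0.0241
t 44.17 tcp [0.3842 0.334  0.1837] yaw 174.3 F [-0.8 -0.2 -5.1]
blue 933 tool-rel mm [-163.5   59.6 -144.7] world z 39.0
blue 1166 tool-rel mm [-142.4   35.3 -145.6] world z 38.2
blue 1325 tool-rel mm [-34.9 -10.2 -67.3] world z 116.4
blue 872 tool-rel mm [-33.7  20.  -71.2] world z 112.5
rod 27 205 slope deg -10.0 z at -80,-30 [ -93.1 -101.9]
-54 [(-110, -87.2), (-100, -85.8), (-90, -81.2), (-80, -77.1), (-70, -75.3), (-60, -71.5), (-50, -72.0), (-40, -72.3), (-30, -72.8), (-20, -73.3)]
-27 [(-110, -87.2), (-100, -89.2), (-90, -91.1), (-80, -93.5), (-70, -95.4), (-60, -98.1), (-50, -100.2), (-40, -101.7), (-30, -75.0), (-20, -80.0)]
27 [(-110, -87.2), (-100, -88.8), (-90, -91.1), (-80, -93.2), (-70, -95.6), (-60, -97.9), (-50, -100.0), (-40, -77.8), (-30, -73.0), (-20, -74.2)]
54 [(-110, -87.1), (-100, -85.3), (-90, -81.1), (-80, -76.3), (-70, -71.8), (-60, -71.2), (-50, -71.7), (-40, -73.4), (-30, -72.5), (-20, -73.1)]
[0.3844 0.3335 0.1846]
```

```bash
python3 -m creep '[{"x":0,"y":0,"z":0,"spin":0},{"x":0,"y":0,"z":0,"spin":0},{"x":0,"y":0,"z":0,"spin":0},{"x":0,"y":0,"z":0,"spin":0},{"x":0,"y":0,"z":0,"spin":0}]' - 5
python3 can.py f3|grep -v cap;python3 rod.py|tail -3
```

```text
time: 44.85
ee_pos: [0.3851, 0.3343, 0.1862]
eef_rot: [-0.671, 0.741, -0.0, 0.0]
ft_force: [0.0, 0.3, -2.8]
width: 0.0237
t 44.9 tcp [0.385  0.3344 0.1861] yaw 174.3 F [-0.6 -0.7 -3.6]
blue 929 tool-rel mm [-162.8   59.9 -147.2] world z 38.9
blue 1155 tool-rel mm [-141.7   35.7 -148. ] world z 38.1
blue 983 tool-rel mm [-26.7  -8.9 -71.9] world z 114.2
blue 555 tool-rel mm [-23.8  19.4 -74.8] world z 111.3
rod 27 589 slope deg -14.3 z at -80,-30 [-102.  -114.7]
27 [(-110, None), (-100, -100.4), (-90, -101.1), (-80, -101.9), (-70, -102.8), (-60, -103.6), (-50, -104.7), (-40, -105.6), (-30, -81.4), (-20, -75.6)]
54 [(-110, None), (-100, -100.4), (-90, -97.2), (-80, -91.2), (-70, -84.7), (-60, -79.3), (-50, -78.2), (-40, -78.9), (-30, -76.4), (-20, -75.7)]
[0.3851 0.3343 0.1861]
```

```bash
python3 -m creep '[{"x":0,"y":0,"z":0,"spin":0},{"x":0,"y":0,"z":0,"spin":0},{"x":0,"y":0,"z":0.003,"spin":0},{"x":0,"y":0,"z":0,"spin":0}]' - 3.2
python3 can.py f4|grep -v cap;python3 rod.py|tail -3
```

```text
time: 45.45
ee_pos: [0.3853, 0.3346, 0.1865]
eef_rot: [-0.671, 0.741, -0.0, 0.001]
ft_force: [-0.8, 0.1, -3.4]
width: 0.0237
t 45.5 tcp [0.385  0.3343 0.1858] yaw 174.3 F [-0.5 -0.4 -3.8]
blue 932 tool-rel mm [-162.7   59.9 -146.9] world z 38.8
blue 1154 tool-rel mm [-141.6   35.5 -147.8] world z 37.9
blue 979 tool-rel mm [-28.2  -8.1 -79.6] world z 106.1
blue 626 tool-rel mm [-22.7  20.2 -80. ] world z 105.8
rod 27 390 slope deg 1.1 z at -80,-30 [-120.5 -119.6]
27 [(-110, None), (-100, None), (-90, None), (-80, -122.6), (-70, -121.5), (-60, -120.2), (-50, -118.6), (-40, -87.8), (-30, -81.7), (-20, -82.0)]
54 [(-110, None), (-100, None), (-90, None), (-80, -122.9), (-70, -119.7), (-60, -109.6), (-50, -99.5), (-40, -92.5), (-30, -88.9), (-20, -86.0)]
[0.3849 0.3342 0.1857]
```

```bash
python3 -m creep '[{"x":0,"y":0,"z":0,"spin":0},{"x":0,"y":0,"z":0,"spin":0}]' - 35
python3 can.py f5|grep blue;python3 rod.py|tail -3
```

```text
time: 45.8
ee_pos: [0.385, 0.3344, 0.1861]
eef_rot: [-0.671, 0.741, -0.0, -0.0]
ft_force: [0.3, -0.4, -3.0]
width: 0.0242
blue 928 tool-rel mm [-162.8   60.  -147.3] world z 38.9
blue 2589 tool-rel mm [-115.3   32.7 -117. ] world z 69.2
blue 895 tool-rel mm [-104.7    0.6 -119.8] world z 66.3
27 [(-110, -140.1), (-100, -141.0), (-90, None), (-80, -122.9), (-70, -121.9), (-60, -120.4), (-50, -119.1), (-40, -117.9), (-30, -116.5), (-20, -114.7)]
54 [(-110, None), (-100, None), (-90, None), (-80, -123.5), (-70, -120.2), (-60, -109.8), (-50, -99.6), (-40, -93.2), (-30, -89.4), (-20, -85.8)]
[0.3851 0.3344 0.1862]
```

```bash
python3 -m creep '[{"x":-0.01,"y":0,"z":0.02,"spin":0},{"x":-0.015,"y":-0.01,"z":0.05,"spin":5},{"x":-0.01,"y":-0.04,"z":0.07,"spin":15},{"x":0,"y":-0.08,"z":0.07,"spin":25},{"x":0.01,"y":-0.13,"z":0.07,"spin":35},{"x":0.02,"y":-0.18,"z":0.07,"spin":45},{"x":0.03,"y":-0.23,"z":0.07,"spin":55},{"x":0.04,"y":-0.28,"z":0.07,"spin":65},{"x":0.05,"y":-0.33,"z":0.07,"spin":75},{"x":0.06,"y":-0.38,"z":0.07,"spin":85},{"x":0.07,"y":-0.43,"z":0.07,"spin":95},{"x":0.08,"y":-0.48,"z":0.07,"spin":105}]'
python3 -c "
from h import *
c=shot('scene','g1');cv2.imwrite('pics/g1c.png',cv2.resize(c['pixels'][140:320,180:440],(780,540),interpolation=cv2.INTER_CUBIC))
blues();blues('side')"
```

```text
time: 47.4
ee_pos: [0.4644, -0.1409, 0.2564]
eef_rot: [0.999, 0.048, 0.0, -0.0]
ft_force: [1.2, 0.3, -1.7]
width: 0.0237
scene blue 508 [376. 258.] [529.4 289.5  36.2]
side blue 37 [197. 263.] [539.6 295.6  40.6]
side blue 80 [205. 271.] [501.3 307.5  41. ]
```

View pics/g1c.png

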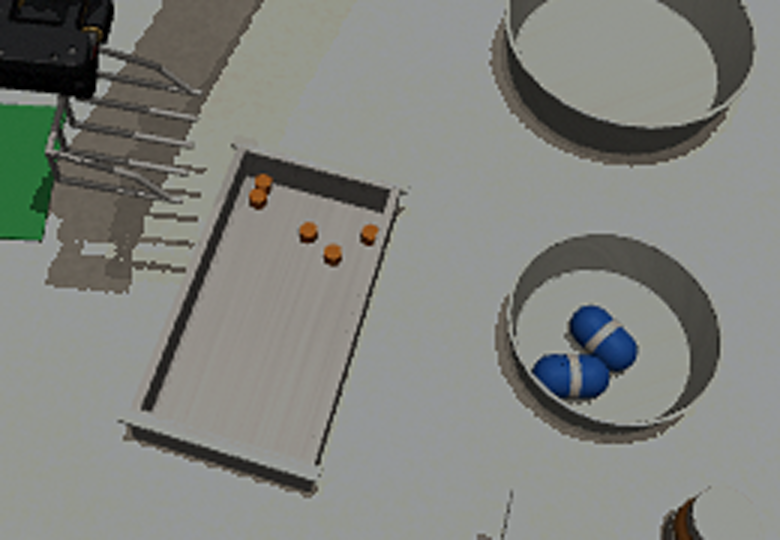

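```bash
python3 -m creep '[{"x":0.003,"y":-0.03,"z":0,"spin":10},{"x":0.006,"y":-0.06,"z":0,"spin":20},{"x":0.009,"y":-0.09,"z":0,"spin":30},{"x":0.012,"y":-0.12,"z":0,"spin":40},{"x":0.016,"y":-0.14,"z":0,"spin":50},{"x":0.018,"y":-0.141,"z":-0.01,"spin":60},{"x":0.018,"y":-0.141,"z":-0.03,"spin":70},{"x":0.018,"y":-0.141,"z":-0.06,"spin":77},{"x":0.018,"y":-0.141,"z":-0.09,"spin":77},{"x":0.018,"y":-0.141,"z":-0.11,"spin":77},{"x":0.018,"y":-0.141,"z":-0.118,"spin":77},{"x":0.018,"y":-0.141,"z":-0.118,"spin":77}]' - 20
python3 rod.py|tail -3
```

```text
time: 49.05
ee_pos: [0.4824, -0.2797, 0.1382]
eef_rot: [0.753, 0.658, -0.0, -0.0]
ft_force: [0.2, -0.9, -3.2]
width: 0.0239
27 [(-110, -133.9), (-100, -133.9), (-90, -133.9), (-80, -133.0), (-70, -122.7), (-60, -121.1), (-50, -119.6), (-40, -118.3), (-30, -116.7), (-20, -115.6)]
54 [(-110, -136.7), (-100, -134.5), (-90, -134.3), (-80, -125.8), (-70, -121.1), (-60, -112.0), (-50, -101.4), (-40, -93.8), (-30, -90.3), (-20, -87.3)]
[ 0.4827 -0.28    0.1388]
```

```bash
python3 -m creep '[{"x":0,"y":-0.003,"z":-0.004,"spin":2},{"x":0,"y":-0.004,"z":-0.009,"spin":3},{"x":0,"y":-0.004,"z":-0.013,"spin":3},{"x":0,"y":-0.004,"z":-0.016,"spin":3},{"x":0,"y":-0.004,"z":-0.0185,"spin":3},{"x":0,"y":-0.004,"z":-0.0195,"spin":3},{"x":0,"y":-0.004,"z":-0.0195,"spin":3}]' - 15
python3 rod.py|tail -3
```

```text
time: 49.98
ee_pos: [0.4837, -0.2844, 0.1206]
eef_rot: [0.736, 0.677, 0.001, 0.001]
ft_force: [-0.2, 2.6, 13.4]
width: 0.024
27 [(-110, -115.8), (-100, -115.6), (-90, -109.6), (-80, -109.8), (-70, -109.7), (-60, -109.8), (-50, -109.9), (-40, -110.0), (-30, -110.2), (-20, -110.5)]
54 [(-110, -115.8), (-100, -115.9), (-90, -109.6), (-80, -103.8), (-70, -96.6), (-60, -88.7), (-50, -84.4), (-40, -83.0), (-30, -81.7), (-20, -79.8)]
[ 0.4837 -0.2844  0.1206]
```

```bash
python3 -m creep '[{"x":0,"y":0,"z":0,"spin":0},{"x":0,"y":0,"z":0,"spin":0},{"x":0,"y":0,"z":0,"spin":0},{"x":0,"y":0,"z":0,"spin":0},{"x":0,"y":0,"z":0,"spin":0},{"x":0,"y":0,"z":0,"spin":0}]' 0.07
python3 -m creep '[{"x":0,"y":0,"z":0.005,"spin":0},{"x":0,"y":0,"z":0.02,"spin":0},{"x":0,"y":0,"z":0.045,"spin":0},{"x":0,"y":0,"z":0.08,"spin":0},{"x":0,"y":0,"z":0.12,"spin":0},{"x":-0.03,"y":0.05,"z":0.15,"spin":0},{"x":-0.06,"y":0.1,"z":0.15,"spin":0},{"x":-0.08,"y":0.16,"z":0.15,"spin":0},{"x":-0.08,"y":0.16,"z":0.15,"spin":0}]'
python3 - <<'E'
from h import *
c=shot('scene','z1');cv2.imwrite('pics/z1c.png',cv2.resize(c['pixels'],(784,588),interpolation=cv2.INTER_CUBIC))
s=r.read_state();print(s["time"],s["ft_force"])
E
```

```text
time: 50.78
ee_pos: [0.4822, -0.2843, 0.1186]
eef_rot: [0.736, 0.677, -0.0, -0.0]
ft_force: [0.6, 0.9, -0.2]
width: 0.0685
time: 51.9
ee_pos: [0.4016, -0.1208, 0.2702]
eef_rot: [0.734, 0.679, 0.001, 0.001]
ft_force: [0.2, 0.0, 0.1]
width: 0.0697
51.95 [ 0.4122385  -0.26352216 -0.04718744]
```

View pics/z1c.png

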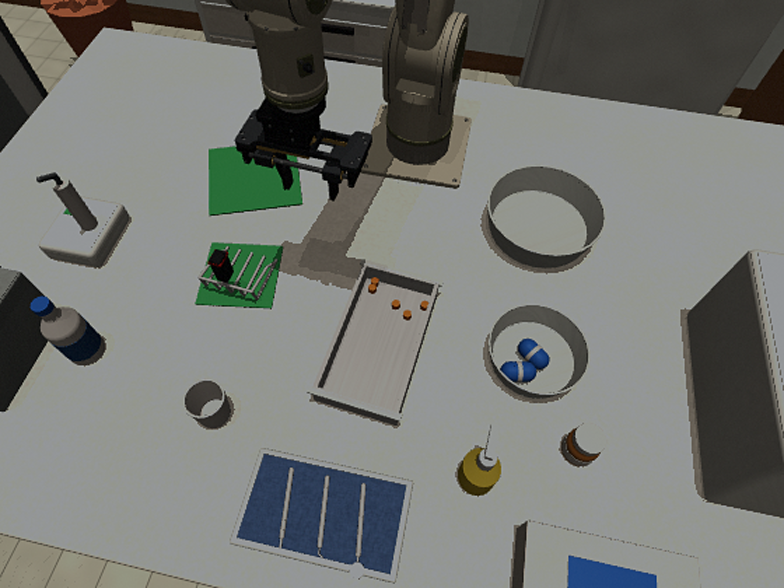

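All the end conditions show in this view. The scoop is upright on the small mat at about (238,275), both canisters are in the small bowl at about (527,360), and all five caps are in the basin at about (373–424, 282–314). The cup, spray bottle and jar are where they started.

```bash
python3 -c "
from bench import r
print(r.close_job())"
```

```text
the job is handed in; nothing more can be done
None
```

The job is done and handed in at about 52 s of the 67 s allowed. Both canisters are in the small bowl and the scoop is back on its small green mat, but one canister left the basin on the way.

- **What went wrong:** I scooped both canisters together and the caps dropped back through the wires. One canister then rolled off the lip onto the table in front of the basin.
- **How it was mended:** I emptied the other canister into the bowl first. I then rolled the stray one back against the basin's outer wall using only the scoop wires, scooped it up there and tipped it into the bowl too. Two attempts to tilt the scoop against the basin wall slid over the rim before this worked.
- **How the tipping was done:** The arm cannot tilt the tool, so I loosened the grip to let the scoop sag front-down. I levelled it again by pressing it lightly on the mat.
- **Last checks:** The final picture shows two canisters in the bowl, five caps in the basin and the scoop upright on its mat with the gripper open and clear. The cup, spray bottle and jar look unmoved, but I judged that by eye and did not measure them. The fingers gripped only the handle. The highest wrist force I read was about 20 N, sampled at the end of moves rather than throughout.

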